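Set up the punching stack on the metalworker's bench

ROBOT

A 6-joint arm with a two-finger parallel gripper is mounted at the origin on the work surface. World frame = base frame: x ahead of the robot, y to its left, z up, the work surface at z = 0. Lengths are in mm, angles in rad, forces in N, time in s.
With the tool pointing down it reaches from about 350 to 975 mm from the base axis. Payload 4.9 kg.
Tool frame: the origin (TCP) lies midway between the tips of the shut fingers; the grasp point (between the pads) lies 19 mm behind it; z points along the fingers, y is the line along which they close (so a half turn about z gives the same grasp; the last joint's range is limited). The gripper opens to 85 mm and grips with 20 to 120 N. Pads are 22 mm wide; open, the fingers measure 114 mm over their backs; the gripper's body (76 mm by 85 mm) begins 54 mm behind the grasp point. The pads swing forward as they close: fully open they stand 13 mm farther back than shut.
Start: joints at [-1.329, 0.053, 1.613, -0, 1.476, -0.119], TCP at [220.633, -584.741, 231.304] pointing down, gripper open.
Joint ranges: [-3.01, 3.01], [-1.01, 2.22], [0.06, 2.58], [-1.02, 4.17], [0.09, 2.62], [-3.14, 3.14]. Speed limits (rad/s): [2.57, 2.57, 3.14, 3.14, 3.14, 3.14].

INTERFACE

Orientations are given as [roll, pitch, yaw] about the fixed x, y, z axes, in that order (R = Rz(yaw) Ry(pitch) Rx(roll)).
In Python, from workcell import arm gives the robot as it stands.
- The arm moves only by the tool move_arm, never from a script. Its argument "increments" is a list of rows, each an object with "translation": the shift along the tool's x, y, z in units of 25 mm (1.0 is 25 mm), a list of three; "delta_rot": the turn, a rotation vector about the tool's x, y, z in units of 6 degrees (1.0 is 6 degrees), a list of three; "jaw": the finger opening in mm, from 0 to 85.4. A call has 1 to 5 rows; each row shifts and turns the commanded pose from where the row before left it, along the tool's axes as they then stand; what a row does not reach is not made up. A row lasts 1/8 s, in which the tool goes at most 62.5 mm and 10.7 degrees, less where a joint would pass 70% of its speed; a pose out of reach is approached as far as the arm can. A call is refused whole if a number of a shift passes 1 or a number of a turn 1, either way. A call with a gripper value outside its range is refused whole. The fingers move at their own pace and stop on an object; "force" is the grip in N (left out, the last holds). Time passes only in rows, so rows that do not move let the fingers close. It gives the time, the measured TCP pose, the force, the opening and the grip force at its end, in the units of the state.
- arm.get_state(): the state, without advancing time (a new reading comes with each control period).
- arm.read_camera(name): name is "side" or "top"; returns a dict with "frame" (384x512x3 uint8, red, green, blue), "fovy" (degrees; the focal length in pixels is half the picture's height over the tangent of half this angle, whatever the lens; pixels are square), "cx", "cy" (the principal point, pixels), "k1" (the pictures are not rectified: a ray, as slopes to the right and down, at radius r is drawn at 1 + k1 r^2 times it, then the intrinsics apply), "extrinsics" (4x4, takes a point from camera to world coordinates). Camera axes: x right, y down, z forward; pixel columns grow to the right and rows downward; lengths in mm; the calibration is good to about 2 mm. A picture is of the moment at which its call begins. There is no depth.
- arm.job_done(): hands the job in; it is judged then, once.
The state is a dict: "time_s": time; "qpos": joint angles; "dq": joint speeds; "effort": joint torques, N m; "tcp_pos": TCP position; "eef_rot": TCP orientation; "force": force on the tool from outside, world axes, zero at the start; "torque": the same for the moment, N m; "gripper_width": finger opening in mm; "finger_force": force on a finger pad.
Only numpy, scipy, OpenCV 4.12 (cv2) and the standard library are available. Lean on these libraries where they do the work, as an engineer would, in place of code of your own. Each camera call takes 0.05 s, during which the arm holds its last target. There are 200 camera calls.

TASK

Set up the bench for punching: build a stack on the round rubber pad from the bottom up, one thing at a time and each centred on the one below: the wooden block, then the steel block, then the wide ring, then the narrow ring, and last the punch, stood upright down through both rings with its foot on the steel block. Set each thing down without dropping it or knocking it over, leave the hammer, the tin of chisels and the chisel where they lie, and let go of everything.

Things in the scene. Friction and masses are not known exactly. Their poses are not given: they have to be found in the camera images.
- pad: round flat dark rubber pad fixed to the bench, 120 mm across, 6 mm thick: the place of the stack. Origin: centre of its underside, on the bench; z up.
- wood: loose rectangular dark wooden block, 95 (its x) by 64 (its y) by 28 mm high (z), about 0.13 kg, lying flat. Origin: centre of its underside.
- steel: loose square bright steel block, 64 by 64 mm (x, y along its sides), 20 mm high, about 0.6 kg, lying flat. Origin: centre of its underside.
- wide: the wide one of two loose plain steel rings: 60 mm outside, bore 38 mm, 18 mm high, about 0.24 kg, lying flat. Origin: on its axis, at its underside.
- narrow: the narrow one of two loose plain steel rings: 48 mm outside, bore 30 mm, 18 mm high, about 0.16 kg, lying flat. Origin: on its axis, at its underside.
- punch: loose dark steel punch standing upright on its flat foot, 112 mm tall, about 0.3 kg: shank 20 mm across up to 50 mm from the foot, body 24 mm across from 54 to 100 mm, then a 28 mm wide striking head. Round about its z axis. Origin: centre of the foot; z points up to the head. It tips over easily.
- hammer: hand hammer lying beyond the work, 260 mm long along its x (head, 80 mm wide, at the +x end), 26 mm thick, to be left alone. Origin: under the middle of its length, on the bench.
- tin: open rectangular metal tin holding chisels, 200 (x) by 130 (y) by 45 mm high, on the robot's left, to be left alone. Origin: centre of its underside.
- chisel: one dark steel chisel lying on the bench on the robot's right, about 150 mm long along its x, 10 mm thick, to be left alone (the chisels heaped farther out are only scenery). Origin: near its middle, at its underside.
Mind the look-alikes: they are no part of the job. Of the things that look like the wood, the largest one is meant. Several things have the shape of the punch; the one meant has the colours described above.

How it is judged:
By the outcome, as a careful person would: the job done as asked, in the order asked, and still so for the second after the job is handed in, with the robot touching nothing.
It also fails if it takes over 136 s, if anything falls off the work surface, if the arm or the gripper's body presses on something with over 40 N, if the wrist force passes 120 N, or if a joint passes its speed limit or range.

## Working session

There is one attempt and no reset: what is moved stays moved. The work goes in short steps, Python scripts to look and compute and a tool call to move; the robot and the scene stay as the last step left them, time stands still between calls to the robot, and variables do not carry over. Pictures are saved under pics/ and viewed, at most 14 in all, crops included, and the job is handed in when it is done.

Besides the shell and the picture viewer there is one more tool, called after "Request:" as name([rows], argument=value, ...), one row to a line, values as JSON. move_arm: Moves the arm, as the interface text tells. Its arguments: {"type":"object","properties":{"increments":{"type":"array","items":{"type":"object","properties":{"translation":{"type":"array","items":{"type":"number"}},"delta_rot":{"type":"array","items":{"type":"number"}},"jaw":{"type":"number"}}}},"force":{"type":"number"}},"required":["increments"]}

```bash
mkdir -p pics; ls
python3 - <<'E'
from workcell import arm
import cv2,numpy as np
s=arm.get_state();print(s)
for n in("side","top"):
    c=arm.read_camera(n);f=c.pop("frame");print(n,c)
    cv2.imwrite(f"pics/{n}0.png",cv2.resize(f[:,:,::-1],(800,600),interpolation=cv2.INTER_CUBIC));np.save(f"{n}0.npy",f)
E
```

```text
pics
{'time_s': 0.0, 'qpos': array([-1.32899485e+00,  5.33731116e-02,  1.61427887e+00, -2.41203995e-05,
        1.47600169e+00, -1.18961782e-01]), 'dq': array([-0.00031377,  0.00085665,  0.00018648,  0.00103662,  0.00213799,
       -0.00159309]), 'effort': array([-1.28321317e-04, -3.93681908e+01, -3.70176816e+01, -1.00142590e-04,
        7.06133345e-03,  1.39888400e-05]), 'tcp_pos': array([ 220.48518322, -584.15688224,  230.06198316]), 'eef_rot': array([-3.13954336e+00, -2.20765743e-04,  3.60765337e-01]), 'force': array([-0.68907641,  0.14566658, -0.10290478]), 'torque': array([-0.03170411,  0.0017036 ,  0.03149395]), 'finger_force': 0.0, 'gripper_width': 85.29766526921469}
side {'fovy': 54.185269858825876, 'cx': 260.83727124762476, 'cy': 194.09461409956825, 'k1': 0.03766150484748282, 'extrinsics': array([[ 9.97384664e-01, -3.93339723e-02,  6.06355617e-02,
         5.70372322e+02],
       [-7.22430249e-02, -5.67919307e-01,  8.19907681e-01,
        -8.40853828e+02],
       [ 2.18588015e-03, -8.22143843e-01, -5.69275612e-01,
         6.32707785e+02],
       [ 0.00000000e+00,  0.00000000e+00,  0.00000000e+00,
         1.00000000e+00]])}
top {'fovy': 55.66179166682585, 'cx': 252.9584675391213, 'cy': 187.38843010626297, 'k1': 0.026187165182935523, 'extrinsics': array([[ 3.44692679e-02, -9.76488549e-01,  2.12795637e-01,
         3.92666454e+02],
       [-9.99404544e-01, -3.33468615e-02,  8.86256237e-03,
         1.27000439e+01],
       [-1.55812405e-03, -2.12974412e-01, -9.77056535e-01,
         1.10457673e+03],
       [ 0.00000000e+00,  0.00000000e+00,  0.00000000e+00,
         1.00000000e+00]])}
```

View pics/side0.png

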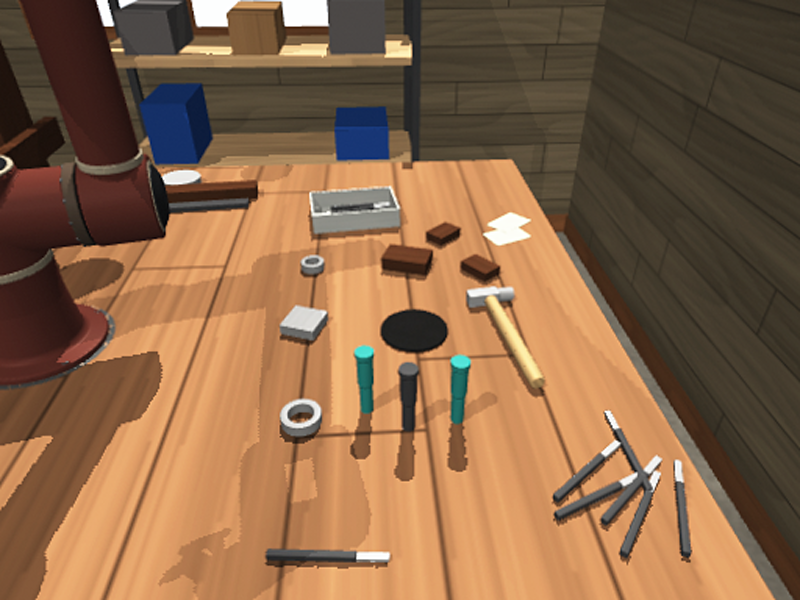

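View pics/top0.png

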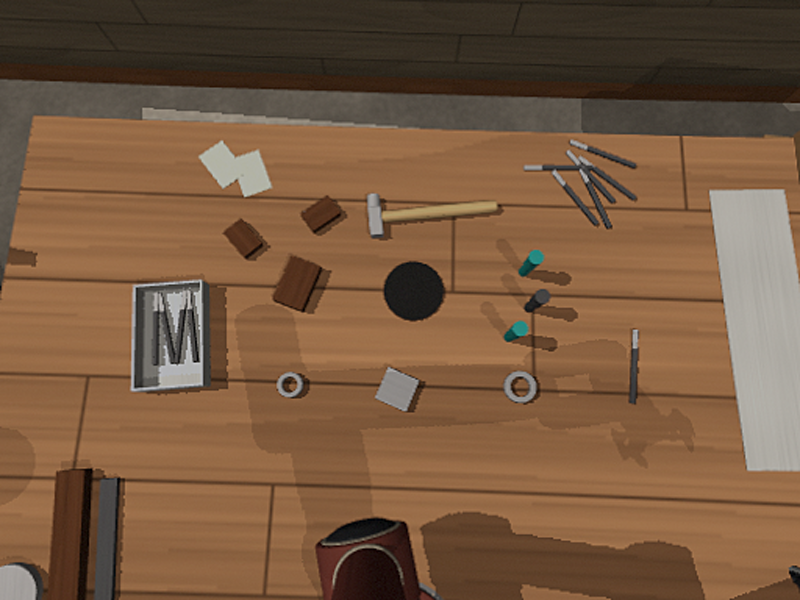

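```bash
cat > h.py <<'E'
import cv2,numpy as np
from workcell import arm
def look(n):
    c=arm.read_camera(n);return c
def ray(c,uv):
    f=192/np.tan(np.radians(c["fovy"])/2);K=np.array([[f,0,c["cx"]],[0,f,c["cy"]],[0,0,1]])
    # distortion: drawn = (1+k1 r^2) * slope -> opencv k1
    p=cv2.undistortPoints(np.float64(uv).reshape(-1,1,2),K,np.array([c["k1"],0,0,0])).reshape(-1,2)
    E=c["extrinsics"];d=np.c_[p,np.ones(len(p))]@E[:3,:3].T
    return E[:3,3],d
def onplane(c,uv,z):
    o,d=ray(c,uv);return (o+d*((z-o[2])/d[:,2])[:,None])
def tri(c1,u1,c2,u2):
    o1,d1=ray(c1,u1);o2,d2=ray(c2,u2);out=[]
    for a,b in zip(d1,d2):
        s=np.linalg.lstsq(np.c_[a,-b],o2-o1,rcond=None)[0];p,q=o1+s[0]*a,o2+s[1]*b
        out.append(np.r_[(p+q)/2,np.linalg.norm(p-q)])
    return np.round(out,1)
def proj(c,P):
    E=np.linalg.inv(c["extrinsics"]);f=192/np.tan(np.radians(c["fovy"])/2);K=np.array([[f,0,c["cx"]],[0,f,c["cy"]],[0,0,1]])
    return cv2.projectPoints(np.float64(P).reshape(-1,1,3),cv2.Rodrigues(E[:3,:3])[0],E[:3,3],K,np.array([c["k1"],0,0,0]))[0].reshape(-1,2)
E
python3 - <<'E'
import numpy as np,cv2
t=np.load("top0.npy");s=np.load("side0.npy")
T=dict(pad=(413,291),wood=(298,283),steel=(398,390),nar=(290,385),wide=(520,387),punch=(538,300))
S=dict(pad=(414,330),wood=(407,260),steel=(303,322),nar=(312,265),wide=(300,418),punch=(408,398))
rows=[]
for f,D in((t,T),(s,S)):
    r=[]
    for k,(u,v) in D.items():
        u=int(u/1.5625);v=int(v/1.5625);c=f[v-30:v+30,u-22:u+23]
        r.append(cv2.resize(c,None,fx=2.95,fy=5*.59,interpolation=cv2.INTER_NEAREST))
        print(k,f[v,u],f[v-3,u-3])
    rows.append(np.hstack(r))
m=np.vstack(rows);print(m.shape);cv2.imwrite("pics/crops.png",m[:,:,::-1])
E
```

```text
pad [28 26 25] [31 25 26]
wood [84 48 27] [82 49 28]
steel [142 139 136] [140 136 134]
nar [132  92  60] [42 32 24]
wide [133  92  59] [67 41 25]
punch [75 74 72] [43 34 30]
pad [36 34 32] [36 34 34]
wood [112  64  40] [111  63  40]
steel [217 217 212] [216 215 213]
nar [176 173 169] [92 92 91]
wide [81 53 35] [99 96 94]
punch [44 44 45] [44 45 45]
(354, 798, 3)
```

View pics/crops.png

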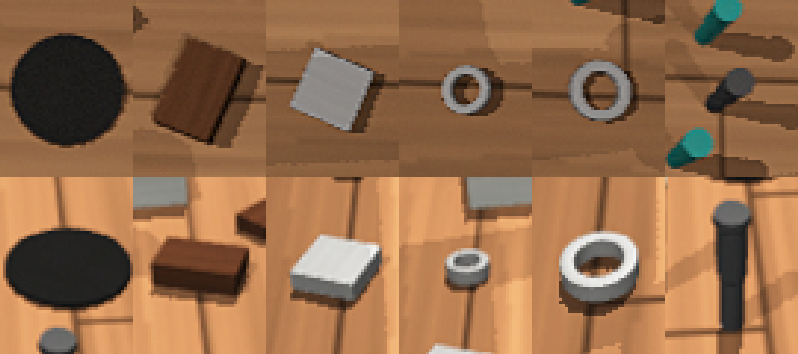

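```bash
cat > seg.py <<'E'
from h import *
def comp(m,uv):
    m=m.astype(np.uint8);n,l,st,ce=cv2.connectedComponentsWithStats(m,connectivity=4)
    d=[np.hypot(*(ce[i]-uv))+(1e3 if st[i,4]<25 else 0) for i in range(1,n)];i=1+int(np.argmin(d))
    return (l==i).astype(np.uint8)
def cont(m):
    c=max(cv2.findContours(m,cv2.RETR_EXTERNAL,cv2.CHAIN_APPROX_NONE)[0],key=cv2.contourArea)
    return cv2.convexHull(c)
def cen(m):
    h=cv2.fillConvexPoly(np.zeros_like(m),cont(m),1);M=cv2.moments(h,True);return M["m10"]/M["m00"],M["m01"]/M["m00"]
E
python3 - <<'E'
from seg import *
cs={n:look(n) for n in("top","side")}
T=dict(pad=(413,291),wood=(298,283),steel=(398,390),nar=(290,385),wide=(520,387),punch=(541,297))
S=dict(pad=(414,330),wood=(407,252),steel=(303,317),nar=(312,262),wide=(300,413),punch=(408,370))
H=dict(pad=6,wood=34-6,steel=20,nar=18,wide=18,punch=112)
def mask(f,k,v):
    f=cv2.GaussianBlur(f,(0,0),.5) if 0 else f
    f=f.astype(int);mx=f.max(2);mn=f.min(2);gray=(mx-mn)<16
    if k=="pad":return mx<50
    if k=="wood":return (f[...,1]/(f[...,0]+1)<.61)&(f[...,0]>(72 if v=="top" else 95))
    if k=="punch":return gray&(mx>(62 if v=="top" else 65))&(mx<130)
    return gray&(mx>(115 if v=="top" else 195))
for k in T:
    u=[]
    for v,D in(("top",T),("side",S)):
        m=comp(mask(cs[v]["frame"],k,v),np.array(D[k])/1.5625);c=cen(m);u.append(c)
        P=onplane(cs[v],[c],H[k])[0]
        w=onplane(cs[v],cont(m).reshape(-1,2),H[k])[:,:2].astype(np.float32);r=cv2.minAreaRect(w)
        print(k,v,np.round(c,1),m.sum(),P.round(1),"rect",np.round(r[0],1),np.round(r[1],1),round(r[2],1))
    print("  tri",tri(cs["top"],[u[0]],cs["side"],[u[1]]))
E
```

```text
pad top [264.5 185.8] 1103 [638.2 -13.    6. ] rect [639.2 -12.4] [115.3 116. ] 65.1
pad side [264.8 211.6] 882 [642.  -23.3   6. ] rect [641.3 -22.3] [117.5 113.6] 86.0
  tri [[641.5 -13.   -2.2   2.8]]
wood top [189.2 180.3] 580 [642.6 217.1  28. ] rect [642.5 217.5] [60.6 92.5] 71.0
wood side [260.6 162.1] 250 [647.1 210.8  28. ] rect [646.3 211.8] [58.3 91.4] 70.4
  tri [[645.7 218.2  23.2   3.9]]
steel top [253.7 248.6] 465 [444.6  14.   20. ] rect [444.4  14. ] [63.8 62.5] 68.4
steel side [194.1 203.5] 280 [448.4   9.   20. ] rect [448.1   9.5] [60.  60.2] 68.1
  tri [[446.2  14.2  16.    2.8]]
nar top [184.9 245.7] 104 [446.4 217.1  18. ] rect [447. 217.] [44.  41.3] 4.1
nar side [202.9 132.1] 42 [447.9 468.2  18. ] rect [435.8 481.5] [ 38.7 139.3] 24.8
  tri [[456.7 195.8 143.7  33.3]]
wide top [332.6 247.1] 177 [ 457.4 -218.2   18. ] rect [ 457.8 -217.9] [52.3 56.7] 2.1
wide side [191.9 264.4] 181 [ 460.4 -223.    18. ] rect [ 460.5 -222.4] [53.9 54.4] 3.0
  tri [[ 458.7 -218.9   13.7    2.1]]
punch top [346.9 189.2] 64 [ 612.6 -239.9  112. ] rect [ 613.1 -240.2] [22.2 23.2] 89.0
punch side [261.2 235.7] 77 [ 615.5 -244.1  112. ] rect [ 616.1 -243.3] [22.3 23.1] 86.0
  tri [[ 614.6 -240.7  108.7    2.4]]
```

Request:
move_arm([
  {"delta_rot": [0, 0, 0.861], "jaw": 85},
  {"delta_rot": [0, 0, 0.861], "jaw": 85},
  {"delta_rot": [0, 0, 0.861], "jaw": 85},
  {"delta_rot": [0, 0, 0.861], "jaw": 85},
  {"translation": [0.5, -1, 0], "jaw": 85},
], force=40)

```text
invalid input at $.increments[0]: expected keys translation, delta_rot, jaw
```

Request:
move_arm([
  {"translation": [0.5, -1, 0]},
  {"translation": [0.5, -1, 0]},
  {"translation": [0.5, -1, 0]},
  {"translation": [0.5, -1, 0]},
  {"translation": [0.5, -1, 0]},
])

```text
invalid input at $.increments[0]: expected keys translation, delta_rot, jaw
```

Request:
move_arm([
  {"translation": [0.5, -1, 0]},
  {"translation": [0.5, -1, 0]},
  {"translation": [0.5, -1, 0]},
  {"translation": [0.5, -1, 0]},
  {"translation": [0.5, -1, 0]},
])

```text
invalid input at $.increments[0]: expected keys translation, delta_rot, jaw
```

All keys are needed.

Request:
move_arm([
  {"translation": [0, 0, 0], "delta_rot": [0, 0, 0.861], "jaw": 85},
  {"translation": [0, 0, 0], "delta_rot": [0, 0, 0.861], "jaw": 85},
  {"translation": [0, 0, 0], "delta_rot": [0, 0, 0.861], "jaw": 85},
  {"translation": [0, 0, 0], "delta_rot": [0, 0, 0.861], "jaw": 85},
  {"translation": [0.5, -1, 0], "delta_rot": [0, 0, 0], "jaw": 85},
], force=40)

```text
time_s: 0.82
tcp_pos: [232.5, -560.2, 230.8]
eef_rot: [-3.141, 0.0, -0.002]
force: [0.3, 0.4, 1.5]
gripper_width: 85.2
finger_force: 0.0
```

Request:
move_arm([
  {"translation": [0.5, -1, 0], "delta_rot": [0, 0, 0], "jaw": 85},
  {"translation": [0.5, -1, 0], "delta_rot": [0, 0, 0], "jaw": 85},
  {"translation": [0.5, -1, 0], "delta_rot": [0, 0, 0], "jaw": 85},
  {"translation": [0.5, -1, 0], "delta_rot": [0, 0, 0], "jaw": 85},
  {"translation": [0.5, -1, 0], "delta_rot": [0, 0, 0], "jaw": 85},
])

```text
time_s: 1.45
tcp_pos: [295.9, -433.8, 231.1]
eef_rot: [-3.141, 0.0, 0.0]
force: [0.9, 0.4, 0.1]
gripper_width: 85.2
finger_force: 0.0
```

Request:
move_arm([
  {"translation": [0.5, -1, 0], "delta_rot": [0, 0, 0], "jaw": 85},
  {"translation": [0.5, -1, 0], "delta_rot": [0, 0, 0], "jaw": 85},
  {"translation": [0.5, -1, 0], "delta_rot": [0, 0, 0], "jaw": 85},
  {"translation": [0.5, -1, 0], "delta_rot": [0, 0, 0], "jaw": 85},
  {"translation": [0.5, -1, 0], "delta_rot": [0, 0, 0], "jaw": 85},
])

```text
time_s: 2.08
tcp_pos: [358.3, -308.8, 231.2]
eef_rot: [-3.141, 0.0, 0.0]
force: [-0.1, -0.1, 0.4]
gripper_width: 85.1
finger_force: 0.0
```

Request:
move_arm([
  {"translation": [0.55, -1, 0], "delta_rot": [0, 0, 0], "jaw": 85},
  {"translation": [0.55, -1, 0], "delta_rot": [0, 0, 0], "jaw": 85},
  {"translation": [0.55, -1, 0], "delta_rot": [0, 0, 0], "jaw": 85},
  {"translation": [0.55, -1, 0], "delta_rot": [0, 0, 0], "jaw": 85},
  {"translation": [0.55, -1, 0], "delta_rot": [0, 0, 0], "jaw": 85},
])

```text
time_s: 2.7
tcp_pos: [427.1, -183.8, 231.2]
eef_rot: [-3.142, 0.0, 0.0]
force: [0.6, 0.7, 0.5]
gripper_width: 84.7
finger_force: 0.0
```

Request:
move_arm([
  {"translation": [0.55, -1, 0], "delta_rot": [0, 0, 0], "jaw": 85},
  {"translation": [0.55, -1, 0], "delta_rot": [0, 0, 0], "jaw": 85},
  {"translation": [0.55, -1, 0], "delta_rot": [0, 0, 0], "jaw": 85},
  {"translation": [0.55, -1, 0], "delta_rot": [0, 0, 0], "jaw": 85},
  {"translation": [0.55, -1, 0], "delta_rot": [0, 0, 0], "jaw": 85},
])

```text
time_s: 3.32
tcp_pos: [495.8, -58.8, 231.1]
eef_rot: [-3.142, 0.0, 0.0]
force: [0.3, -0.3, 0.2]
gripper_width: 85.0
finger_force: 0.0
```

Request:
move_arm([
  {"translation": [0.55, -1, 0], "delta_rot": [0, 0, 0], "jaw": 85},
  {"translation": [0.55, -1, 0], "delta_rot": [0, 0, 0], "jaw": 85},
  {"translation": [0.55, -1, 0], "delta_rot": [0, 0, 0], "jaw": 85},
  {"translation": [0.55, -1, 0], "delta_rot": [0, 0, 0], "jaw": 85},
  {"translation": [0.55, -1, 0], "delta_rot": [0, 0, 0], "jaw": 85},
])

```text
time_s: 3.95
tcp_pos: [564.5, 66.2, 231.1]
eef_rot: [3.142, 0.0, 0.0]
force: [0.1, -0.8, -0.0]
gripper_width: 84.9
finger_force: 0.0
```

Request:
move_arm([
  {"translation": [0.55, -1, 0], "delta_rot": [0, 0, 0], "jaw": 85},
  {"translation": [0.55, -1, 0], "delta_rot": [0, 0, 0], "jaw": 85},
  {"translation": [0.55, -1, 0], "delta_rot": [0, 0, 0], "jaw": 85},
  {"translation": [0.55, -1, 0], "delta_rot": [0, 0, 0], "jaw": 85},
  {"translation": [0.55, -1, 0], "delta_rot": [0, 0, 0], "jaw": 85},
])

```text
time_s: 4.58
tcp_pos: [633.3, 191.2, 230.9]
eef_rot: [3.141, 0.001, 0.0]
force: [0.3, -0.6, -0.8]
gripper_width: 84.8
finger_force: 0.0
```

Request:
move_arm([
  {"translation": [0.44, -1, 0], "delta_rot": [0, 0, 0], "jaw": 85},
  {"translation": [0, 0, 1], "delta_rot": [0, 0, 0.79], "jaw": 85},
  {"translation": [0, 0, 1], "delta_rot": [0, 0, 0.79], "jaw": 85},
  {"translation": [0, 0, 1], "delta_rot": [0, 0, 0.79], "jaw": 85},
  {"translation": [0, 0, 1], "delta_rot": [0, 0, 0.79], "jaw": 85},
])

```text
time_s: 5.2
tcp_pos: [643.8, 215.3, 130.1]
eef_rot: [3.141, 0.0, -0.333]
force: [0.1, -0.1, 0.1]
gripper_width: 85.2
finger_force: 0.0
```

Run:
```python
from h import *
a=look("top")["frame"];b=look("side")["frame"]
c=np.hstack([a[120:240,130:250],b[90:210,200:320]])
cv2.imwrite("pics/w1.png",cv2.resize(c,None,fx=3.3,fy=3.3)[:,:,::-1])
```

```text
(no output)
```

View pics/w1.png

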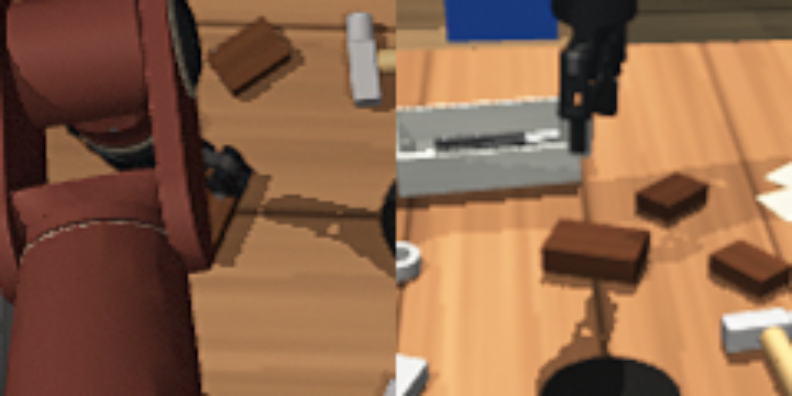

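Request:
move_arm([
  {"translation": [0, 0, 1], "delta_rot": [0, 0, 0], "jaw": 85},
  {"translation": [0, 0, 1], "delta_rot": [0, 0, 0], "jaw": 85},
  {"translation": [0, 0, 1], "delta_rot": [0, 0, 0], "jaw": 85},
  {"translation": [0, 0, 0.8], "delta_rot": [0, 0, 0], "jaw": 85},
  {"translation": [0, 0, 0.5], "delta_rot": [0, 0, 0], "jaw": 85},
])

```text
time_s: 5.92
tcp_pos: [644.0, 215.3, 23.1]
eef_rot: [3.141, 0.0, -0.33]
force: [1.1, 0.0, -0.5]
gripper_width: 85.1
finger_force: 0.0
```

Request:
move_arm([
  {"translation": [0, 0, 0.4], "delta_rot": [0, 0, 0], "jaw": 85},
  {"translation": [0, 0, 0], "delta_rot": [0, 0, 0], "jaw": 50},
  {"translation": [0, 0, 0], "delta_rot": [0, 0, 0], "jaw": 50},
  {"translation": [0, 0, 0], "delta_rot": [0, 0, 0], "jaw": 50},
  {"translation": [0, 0, 0], "delta_rot": [0, 0, 0], "jaw": 50},
], force=40)

```text
time_s: 6.55
tcp_pos: [644.3, 215.4, 14.4]
eef_rot: [-3.141, -0.001, -0.331]
force: [-0.0, -0.4, 0.5]
gripper_width: 62.9
finger_force: 45.8
```

Request:
move_arm([
  {"translation": [0, 0, -0.5], "delta_rot": [0, 0, 0], "jaw": 50},
  {"translation": [0, 0, -0.8], "delta_rot": [0, 0, -0.79], "jaw": 50},
  {"translation": [0, 0, -1], "delta_rot": [0, 0, -0.79], "jaw": 50},
  {"translation": [0, 0, -1], "delta_rot": [0, 0, -0.79], "jaw": 50},
  {"translation": [0, 0, -0.7], "delta_rot": [0, 0, -0.79], "jaw": 50},
])

```text
time_s: 7.18
tcp_pos: [644.7, 215.5, 116.3]
eef_rot: [-3.141, -0.002, 0.003]
force: [1.1, -0.3, -1.2]
gripper_width: 62.3
finger_force: 45.6
```

Request:
move_arm([
  {"translation": [0, 0.6, 0], "delta_rot": [0, 0, 0], "jaw": 50},
  {"translation": [0, 1, 0], "delta_rot": [0, 0, 0], "jaw": 50},
  {"translation": [-0.15, 1, 0], "delta_rot": [0, 0, 0], "jaw": 50},
  {"translation": [0, 1, 0], "delta_rot": [0, 0, 0], "jaw": 50},
  {"translation": [0, 1, 0], "delta_rot": [0, 0, 0], "jaw": 50},
])

```text
time_s: 7.8
tcp_pos: [639.2, 97.7, 112.6]
eef_rot: [3.141, 0.002, -0.002]
force: [0.3, -0.5, -1.0]
gripper_width: 62.6
finger_force: 45.6
```

Request:
move_arm([
  {"translation": [0, 1, 0], "delta_rot": [0, 0, 0], "jaw": 50},
  {"translation": [0, 1, 0], "delta_rot": [0, 0, 0], "jaw": 50},
  {"translation": [0, 1, 0], "delta_rot": [0, 0, 0], "jaw": 50},
  {"translation": [0, 1, 0], "delta_rot": [0, 0, 0], "jaw": 50},
  {"translation": [0, 0.6, 0], "delta_rot": [0, 0, 0], "jaw": 50},
])

```text
time_s: 8.43
tcp_pos: [639.2, -17.1, 112.8]
eef_rot: [-3.141, 0.002, -0.002]
force: [0.5, -0.9, -1.1]
gripper_width: 62.3
finger_force: 45.6
```

Request:
move_arm([
  {"translation": [0, 0, 0.7], "delta_rot": [0, 0, 0], "jaw": 50},
  {"translation": [0, 0, 1], "delta_rot": [0, 0, 0], "jaw": 50},
  {"translation": [0, 0, 1], "delta_rot": [0, 0, 0], "jaw": 50},
  {"translation": [0, 0, 0.6], "delta_rot": [0, 0, 0], "jaw": 50},
  {"translation": [0, 0, 0.2], "delta_rot": [0, 0, 0], "jaw": 50},
])

```text
time_s: 9.05
tcp_pos: [639.1, -14.1, 24.3]
eef_rot: [-3.141, 0.003, 0.001]
force: [0.5, 0.2, -1.0]
gripper_width: 63.1
finger_force: 45.6
```

Run:
```python
from h import *
c=look("side");f=c["frame"]
cv2.imwrite("pics/w2.png",cv2.resize(f[150:270,200:330],None,fx=4,fy=4)[:,:,::-1])
```

```text
(no output)
```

View pics/w2.png

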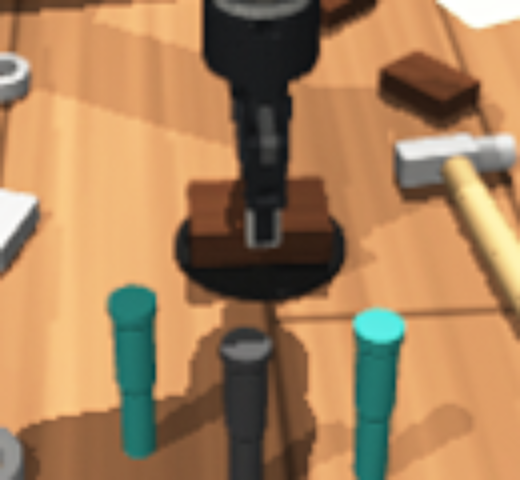

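Request:
move_arm([
  {"translation": [0, 0, 0.1], "delta_rot": [0, 0, 0], "jaw": 50},
  {"translation": [0, 0, 0.06], "delta_rot": [0, 0, 0], "jaw": 50},
  {"translation": [0, 0, 0], "delta_rot": [0, 0, 0], "jaw": 50},
])

```text
time_s: 9.48
tcp_pos: [640.7, -14.7, 22.9]
eef_rot: [3.142, -0.001, 0.0]
force: [-0.3, 0.3, -1.8]
gripper_width: 62.5
finger_force: 45.6
```

Request:
move_arm([
  {"translation": [0, 0, 0.04], "delta_rot": [0, 0, 0], "jaw": 50},
  {"translation": [0, 0, 0], "delta_rot": [0, 0, 0], "jaw": 50},
])

```text
time_s: 9.72
tcp_pos: [640.3, -14.7, 21.4]
eef_rot: [3.142, -0.0, 0.0]
force: [0.2, -0.6, -0.8]
gripper_width: 62.7
finger_force: 45.6
```

Request:
move_arm([
  {"translation": [0, 0, 0.04], "delta_rot": [0, 0, 0], "jaw": 50},
  {"translation": [0, 0, 0], "delta_rot": [0, 0, 0], "jaw": 50},
])

```text
time_s: 9.98
tcp_pos: [640.4, -14.7, 20.3]
eef_rot: [3.142, -0.0, 0.0]
force: [0.9, -0.2, -0.8]
gripper_width: 62.8
finger_force: 45.6
```

Request:
move_arm([
  {"translation": [0, 0, 0.03], "delta_rot": [0, 0, 0], "jaw": 50},
  {"translation": [0, 0, 0], "delta_rot": [0, 0, 0], "jaw": 50},
])

```text
time_s: 10.22
tcp_pos: [640.4, -14.7, 20.3]
eef_rot: [3.142, 0.0, 0.0]
force: [-3.2, 0.4, 5.2]
gripper_width: 62.9
finger_force: 46.2
```

Request:
move_arm([
  {"translation": [0, 0, 0.03], "delta_rot": [0, 0, 0], "jaw": 50},
  {"translation": [0, 0, 0], "delta_rot": [0, 0, 0], "jaw": 50},
])

```text
time_s: 10.48
tcp_pos: [640.4, -14.7, 20.3]
eef_rot: [3.142, 0.0, 0.0]
force: [-4.9, 1.0, 10.2]
gripper_width: 62.4
finger_force: 46.7
```

Request:
move_arm([
  {"translation": [0, 0, 0], "delta_rot": [0, 0, 0], "jaw": 85},
  {"translation": [0, 0, 0], "delta_rot": [0, 0, 0], "jaw": 85},
  {"translation": [0, 0, 0], "delta_rot": [0, 0, 0], "jaw": 85},
  {"translation": [0, 0, -0.5], "delta_rot": [0, 0, 0], "jaw": 85},
  {"translation": [0, 0, -0.5], "delta_rot": [0, 0, 0], "jaw": 85},
])

```text
time_s: 11.1
tcp_pos: [640.5, -14.7, 44.8]
eef_rot: [3.142, -0.0, 0.0]
force: [-0.2, 0.1, -0.5]
gripper_width: 85.2
finger_force: 0.0
```

Request:
move_arm([
  {"translation": [0, 0, -1], "delta_rot": [0, 0, 0], "jaw": 85},
  {"translation": [0, 0, -1], "delta_rot": [0, 0, 0], "jaw": 85},
  {"translation": [0, 0, -1], "delta_rot": [0, 0, 0], "jaw": 85},
  {"translation": [-0.8, -0.2, 0], "delta_rot": [0, 0, 0], "jaw": 85},
  {"translation": [-1, -0.2, 0], "delta_rot": [0, 0, 0], "jaw": 85},
])

```text
time_s: 11.72
tcp_pos: [595.9, -4.8, 121.0]
eef_rot: [3.141, -0.003, 0.0]
force: [-0.4, -0.6, -0.2]
gripper_width: 84.9
finger_force: 0.0
```

Request:
move_arm([
  {"translation": [-1, -0.2, 0], "delta_rot": [0, 0, 0], "jaw": 85},
  {"translation": [-1, -0.2, 0], "delta_rot": [0, 0, 0], "jaw": 85},
  {"translation": [-1, -0.27, 0], "delta_rot": [0, 0, 0], "jaw": 85},
  {"translation": [-1, 0, 0], "delta_rot": [0, 0, 0], "jaw": 85},
  {"translation": [-1, 0, 0], "delta_rot": [0, 0, 0], "jaw": 85},
])

```text
time_s: 12.35
tcp_pos: [470.0, 12.1, 120.1]
eef_rot: [3.141, -0.002, 0.0]
force: [-0.4, 0.9, 0.1]
gripper_width: 85.1
finger_force: 0.0
```

Request:
move_arm([
  {"translation": [-0.97, 0, 0], "delta_rot": [0, 0, 0], "jaw": 85},
  {"translation": [0, 0, 0.6], "delta_rot": [0, 0, 0.9], "jaw": 85},
  {"translation": [0, 0, 0.7], "delta_rot": [0, 0, 0.9], "jaw": 85},
  {"translation": [0, 0, 0.7], "delta_rot": [0, 0, 0.9], "jaw": 85},
  {"translation": [0, 0, 0.6], "delta_rot": [0, 0, 0.9], "jaw": 85},
])

```text
time_s: 12.98
tcp_pos: [446.6, 12.0, 54.5]
eef_rot: [-3.141, -0.002, -0.38]
force: [0.7, 0.5, 0.6]
gripper_width: 85.1
finger_force: 0.0
```

Run:
```python
from seg import *
c=look("side");f=c["frame"].astype(int)
m=(f[...,1]/(f[...,0]+1)<.61)&(f[...,0]>95)
r=comp(m,proj(c,[[640,-14,34]])[0]);w=onplane(c,cont(r).reshape(-1,2),34)[:,:2].astype(np.float32);print("wood",r.sum(),cv2.minAreaRect(w),onplane(c,[cen(r)],34))
cv2.imwrite("pics/s1.png",cv2.resize(c["frame"][130:270,150:330],None,fx=4,fy=4)[:,:,::-1])
```

```text
wood 446 ((642.4899291992188, -18.167232513427734), (60.32856369018555, 92.08523559570312), 87.46977233886719) [[641.51444999 -19.19591368  34.        ]]
```

View pics/s1.png

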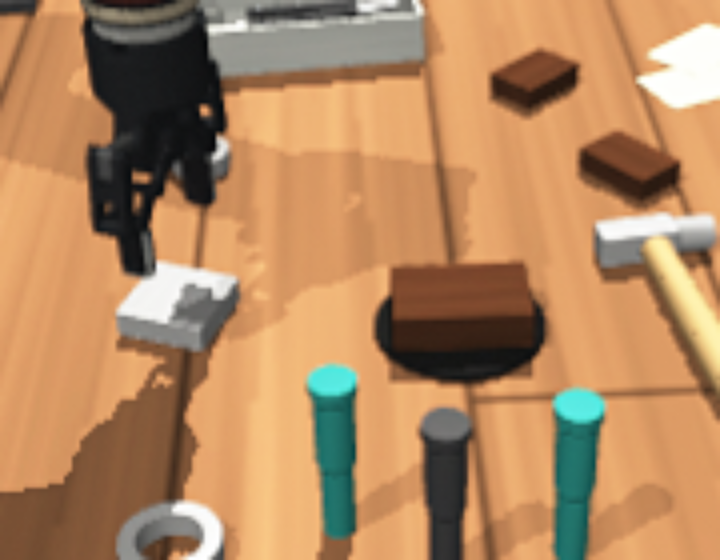

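Request:
move_arm([
  {"translation": [0, 0, 0.7], "delta_rot": [0, 0, 0], "jaw": 85},
  {"translation": [0, 0, 0.6], "delta_rot": [0, 0, 0], "jaw": 85},
  {"translation": [0, 0, 0.4], "delta_rot": [0, 0, 0], "jaw": 85},
  {"translation": [0, 0, 0.2], "delta_rot": [0, 0, 0], "jaw": 85},
  {"translation": [0, 0, 0], "delta_rot": [0, 0, 0], "jaw": 85},
])

```text
time_s: 13.65
tcp_pos: [446.0, 12.1, 6.2]
eef_rot: [3.142, 0.0, -0.377]
force: [-0.3, 0.0, -0.1]
gripper_width: 84.9
finger_force: 0.0
```

Request:
move_arm([
  {"translation": [0, 0, 0], "delta_rot": [0, 0, 0], "jaw": 50},
  {"translation": [0, 0, 0], "delta_rot": [0, 0, 0], "jaw": 50},
  {"translation": [0, 0, 0], "delta_rot": [0, 0, 0], "jaw": 50},
  {"translation": [0, 0, 0], "delta_rot": [0, 0, 0], "jaw": 50},
], force=60)

```text
time_s: 14.15
tcp_pos: [447.0, 12.1, 7.5]
eef_rot: [-3.141, -0.002, -0.377]
force: [-1.9, 1.1, 5.8]
gripper_width: 61.4
finger_force: 67.1
```

Request:
move_arm([
  {"translation": [0, 0, -0.3], "delta_rot": [0, 0, 0], "jaw": 50},
  {"translation": [0, 0, -0.7], "delta_rot": [0, 0, -0.9], "jaw": 50},
  {"translation": [0, 0, -1], "delta_rot": [0, 0, -0.9], "jaw": 50},
  {"translation": [0, 0, -1], "delta_rot": [0, 0, -0.9], "jaw": 50},
  {"translation": [0, 0, -1], "delta_rot": [0, 0, -0.9], "jaw": 50},
])

```text
time_s: 14.78
tcp_pos: [444.3, 12.2, 105.4]
eef_rot: [-3.141, 0.003, 0.003]
force: [0.5, -0.0, -7.0]
gripper_width: 61.8
finger_force: 67.8
```

Request:
move_arm([
  {"translation": [0.57, 0, 0], "delta_rot": [0, 0, 0], "jaw": 50},
  {"translation": [0.9, 0.2, 0], "delta_rot": [0, 0, 0], "jaw": 50},
  {"translation": [0.9, 0.2, 0], "delta_rot": [0, 0, 0], "jaw": 50},
  {"translation": [0.9, 0.2, 0], "delta_rot": [0, 0, 0], "jaw": 50},
  {"translation": [0.9, 0.2, 0], "delta_rot": [0, 0, 0], "jaw": 50},
])

```text
time_s: 15.4
tcp_pos: [549.2, -7.9, 104.2]
eef_rot: [-3.141, 0.004, 0.0]
force: [0.0, 0.3, -7.5]
gripper_width: 61.8
finger_force: 67.8
```

Request:
move_arm([
  {"translation": [0.9, 0.27, 0], "delta_rot": [0, 0, 0], "jaw": 50},
  {"translation": [0.9, 0, 0], "delta_rot": [0, 0, 0], "jaw": 50},
  {"translation": [0.9, 0, 0], "delta_rot": [0, 0, 0], "jaw": 50},
  {"translation": [0.9, 0, 0], "delta_rot": [0, 0, 0], "jaw": 50},
  {"translation": [0, 0, 0], "delta_rot": [0, 0, 0], "jaw": 50},
])

```text
time_s: 16.02
tcp_pos: [639.9, -14.7, 104.5]
eef_rot: [-3.141, 0.003, 0.0]
force: [-0.8, 1.1, -8.5]
gripper_width: 61.6
finger_force: 67.8
```

Request:
move_arm([
  {"translation": [0, 0, 0.8], "delta_rot": [0, 0, 0], "jaw": 50},
  {"translation": [0, 0, 0.8], "delta_rot": [0, 0, 0], "jaw": 50},
  {"translation": [0, 0, 0.6], "delta_rot": [0, 0, 0], "jaw": 50},
  {"translation": [0, 0, 0.2], "delta_rot": [0, 0, 0], "jaw": 50},
  {"translation": [0, 0, 0], "delta_rot": [0, 0, 0], "jaw": 50},
])

```text
time_s: 16.65
tcp_pos: [640.0, -14.6, 45.8]
eef_rot: [-3.141, 0.001, 0.0]
force: [0.4, 0.8, -6.5]
gripper_width: 61.7
finger_force: 67.8
```

Run:
```python
from h import *
c=look("side");f=c["frame"];print(arm.get_state()["tcp_pos"])
cv2.imwrite("pics/s2.png",cv2.resize(f[150:270,200:330],None,fx=4,fy=4)[:,:,::-1])
```

```text
[640.70650968 -14.79172748  46.72927855]
```

View pics/s2.png

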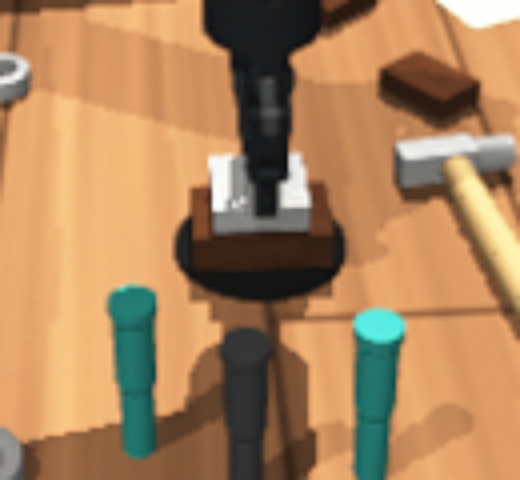

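Request:
move_arm([
  {"translation": [0.04, 0, 0.1], "delta_rot": [0, 0, 0], "jaw": 50},
  {"translation": [0, 0, 0.04], "delta_rot": [0, 0, 0], "jaw": 50},
  {"translation": [0, 0, 0], "delta_rot": [0, 0, 0], "jaw": 50},
])

```text
time_s: 17.08
tcp_pos: [641.4, -14.7, 43.0]
eef_rot: [3.142, -0.0, 0.0]
force: [-0.5, 0.2, -7.8]
gripper_width: 62.1
finger_force: 67.8
```

Request:
move_arm([
  {"translation": [0, 0, 0.04], "delta_rot": [0, 0, 0], "jaw": 50},
  {"translation": [0, 0, 0], "delta_rot": [0, 0, 0], "jaw": 50},
])

```text
time_s: 17.32
tcp_pos: [641.2, -14.7, 41.7]
eef_rot: [-3.142, 0.0, 0.0]
force: [0.3, 1.5, -6.2]
gripper_width: 61.5
finger_force: 67.8
```

Request:
move_arm([
  {"translation": [0, 0, 0.03], "delta_rot": [0, 0, 0], "jaw": 50},
  {"translation": [0, 0, 0], "delta_rot": [0, 0, 0], "jaw": 50},
])

```text
time_s: 17.58
tcp_pos: [641.5, -14.7, 41.6]
eef_rot: [-3.142, -0.0, 0.0]
force: [-1.4, 0.1, -3.4]
gripper_width: 62.0
finger_force: 68.2
```

Request:
move_arm([
  {"translation": [0, 0, 0.02], "delta_rot": [0, 0, 0], "jaw": 50},
  {"translation": [0, 0, 0], "delta_rot": [0, 0, 0], "jaw": 50},
])

```text
time_s: 17.82
tcp_pos: [641.5, -14.7, 41.6]
eef_rot: [3.142, -0.0, 0.0]
force: [-5.3, 1.9, 3.1]
gripper_width: 61.9
finger_force: 68.8
```

Request:
move_arm([
  {"translation": [0, 0, 0], "delta_rot": [0, 0, 0], "jaw": 85},
  {"translation": [0, 0, 0], "delta_rot": [0, 0, 0], "jaw": 85},
  {"translation": [0, 0, 0], "delta_rot": [0, 0, 0], "jaw": 85},
  {"translation": [0, 0, -0.5], "delta_rot": [0, 0, 0], "jaw": 85},
  {"translation": [0, 0, -0.5], "delta_rot": [0, 0, 0], "jaw": 85},
])

```text
time_s: 18.45
tcp_pos: [641.7, -14.7, 66.8]
eef_rot: [3.141, -0.001, 0.0]
force: [-0.3, -0.3, -0.1]
gripper_width: 85.2
finger_force: 0.0
```

Request:
move_arm([
  {"translation": [0, 0, -1], "delta_rot": [0, 0, 0], "jaw": 85},
  {"translation": [0, 0, -1], "delta_rot": [0, 0, 0], "jaw": 85},
  {"translation": [0, 0, -1], "delta_rot": [0, 0, 0], "jaw": 85},
  {"translation": [-0.81, 0.91, 0], "delta_rot": [0, 0, 0], "jaw": 85},
  {"translation": [-0.81, 0.91, 0], "delta_rot": [0, 0, 0], "jaw": 85},
])

```text
time_s: 19.08
tcp_pos: [601.2, -60.6, 142.7]
eef_rot: [3.141, -0.003, 0.001]
force: [-0.1, 0.1, 0.3]
gripper_width: 84.8
finger_force: 0.0
```

Request:
move_arm([
  {"translation": [-0.81, 0.91, 0], "delta_rot": [0, 0, 0], "jaw": 85},
  {"translation": [-0.81, 0.91, 0], "delta_rot": [0, 0, 0], "jaw": 85},
  {"translation": [-0.81, 0.91, 0], "delta_rot": [0, 0, 0], "jaw": 85},
  {"translation": [-0.81, 0.91, 0], "delta_rot": [0, 0, 0], "jaw": 85},
  {"translation": [-0.81, 0.91, 0], "delta_rot": [0, 0, 0], "jaw": 85},
])

```text
time_s: 19.7
tcp_pos: [499.3, -174.9, 142.0]
eef_rot: [3.141, -0.002, 0.0]
force: [0.1, 0.0, -0.1]
gripper_width: 84.9
finger_force: 0.0
```

Request:
move_arm([
  {"translation": [-0.81, 0.91, 0], "delta_rot": [0, 0, 0], "jaw": 85},
  {"translation": [-0.81, 0.91, 0], "delta_rot": [0, 0, 0], "jaw": 85},
  {"translation": [0, 0, 0.8], "delta_rot": [0, 0, 0], "jaw": 85},
  {"translation": [0, 0, 1], "delta_rot": [0, 0, 0], "jaw": 85},
  {"translation": [0, 0, 1], "delta_rot": [0, 0, 0], "jaw": 85},
])

```text
time_s: 20.32
tcp_pos: [459.7, -220.1, 71.5]
eef_rot: [3.14, -0.002, -0.0]
force: [-0.4, -0.7, 0.6]
gripper_width: 85.3
finger_force: 0.0
```

Run:
```python
from seg import *
c=look("side");f=c["frame"].astype(int);g=(f.max(2)-f.min(2)<16)
m=g&(f.max(2)>195)
r=comp(m,proj(c,[[641,-15,54]])[0]);w=onplane(c,cont(r).reshape(-1,2),54)[:,:2].astype(np.float32);print("steel",r.sum(),cv2.minAreaRect(w),onplane(c,[cen(r)],54))
r=comp((f[...,1]/(f[...,0]+1)<.61)&(f[...,0]>45),proj(c,[[641,-40,25]])[0]);w=onplane(c,cont(r).reshape(-1,2),34)[:,:2].astype(np.float32);print("wood",r.sum(),w.min(0),w.max(0))
cv2.imwrite("pics/r1.png",cv2.resize(c["frame"][150:330,150:330],None,fx=3.3,fy=3.3)[:,:,::-1])
```

```text
steel 311 ((642.3330688476562, -18.479785919189453), (60.94048309326172, 64.2823486328125), 86.8405990600586) [[641.69442517 -19.16260355  54.        ]]
wood 327 [594.0588  -77.93576] [689.33905     9.7979355]
```

View pics/r1.png

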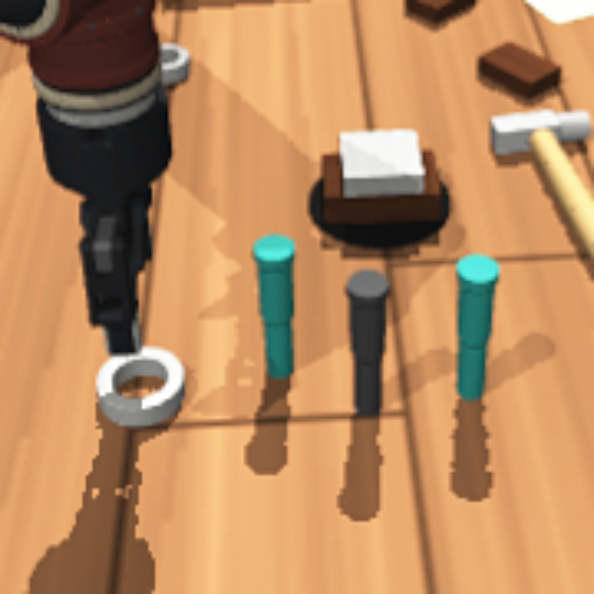

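Run:
```python
from h import *
c=look("side")
print((proj(c,[[459,-262,80],[459,-219.5,18],[460.6,-223,18]])-150)*3.3)
```

```text
[[121.22792753 351.86356663]
 [136.66296113 373.98152183]
 [138.61244777 377.54338449]]
```

Request:
move_arm([
  {"translation": [0, 0, 0.9], "delta_rot": [0, 0, 0], "jaw": 85},
  {"translation": [0, 0, 0.8], "delta_rot": [0, 0, 0], "jaw": 85},
  {"translation": [0, 0, 0.6], "delta_rot": [0, 0, 0], "jaw": 85},
  {"translation": [0, 0, 0.3], "delta_rot": [0, 0, 0], "jaw": 85},
  {"translation": [0, 0, 0], "delta_rot": [0, 0, 0], "jaw": 85},
])

```text
time_s: 21.05
tcp_pos: [459.1, -219.5, 5.6]
eef_rot: [-3.142, 0.0, 0.0]
force: [0.1, -0.0, -0.5]
gripper_width: 84.8
finger_force: 0.0
```

Request:
move_arm([
  {"translation": [0, 0, 0], "delta_rot": [0, 0, 0], "jaw": 45},
  {"translation": [0, 0, 0], "delta_rot": [0, 0, 0], "jaw": 45},
  {"translation": [0, 0, 0], "delta_rot": [0, 0, 0], "jaw": 45},
  {"translation": [0, 0, 0], "delta_rot": [0, 0, 0], "jaw": 45},
], force=40)

```text
time_s: 21.55
tcp_pos: [459.9, -220.1, 7.1]
eef_rot: [3.14, -0.001, 0.0]
force: [-1.3, 0.7, 5.1]
gripper_width: 57.8
finger_force: 41.7
```

Request:
move_arm([
  {"translation": [0, 0, -0.3], "delta_rot": [0, 0, 0], "jaw": 45},
  {"translation": [0, 0, -0.7], "delta_rot": [0, 0, 0], "jaw": 45},
  {"translation": [0, 0, -1], "delta_rot": [0, 0, 0], "jaw": 45},
  {"translation": [0, 0, -1], "delta_rot": [0, 0, 0], "jaw": 45},
  {"translation": [0, 0, -1], "delta_rot": [0, 0, 0], "jaw": 45},
])

```text
time_s: 22.18
tcp_pos: [459.1, -219.4, 107.4]
eef_rot: [3.141, -0.001, 0.0]
force: [0.6, -0.2, -2.8]
gripper_width: 57.3
finger_force: 43.4
```

Request:
move_arm([
  {"translation": [0.81, -0.91, 0], "delta_rot": [0, 0, 0], "jaw": 45},
  {"translation": [0.81, -0.91, 0], "delta_rot": [0, 0, 0], "jaw": 45},
  {"translation": [0.81, -0.91, 0], "delta_rot": [0, 0, 0], "jaw": 45},
  {"translation": [0.81, -0.91, 0], "delta_rot": [0, 0, 0], "jaw": 45},
  {"translation": [0.81, -0.91, 0], "delta_rot": [0, 0, 0], "jaw": 45},
])

```text
time_s: 22.8
tcp_pos: [561.0, -104.9, 106.6]
eef_rot: [3.141, -0.001, 0.0]
force: [-0.8, -1.0, -2.0]
gripper_width: 57.4
finger_force: 43.4
```

Request:
move_arm([
  {"translation": [0.81, -0.91, 0], "delta_rot": [0, 0, 0], "jaw": 45},
  {"translation": [0.81, -0.91, 0], "delta_rot": [0, 0, 0], "jaw": 45},
  {"translation": [0.81, -0.91, 0], "delta_rot": [0, 0, 0], "jaw": 45},
  {"translation": [0.81, -0.91, 0], "delta_rot": [0, 0, 0], "jaw": 45},
  {"translation": [0, 0, 0], "delta_rot": [0, 0, 0], "jaw": 45},
])

```text
time_s: 23.42
tcp_pos: [642.3, -13.3, 106.6]
eef_rot: [-3.142, -0.001, 0.002]
force: [0.0, -0.1, -3.4]
gripper_width: 57.1
finger_force: 43.4
```

Request:
move_arm([
  {"translation": [0, 0, 0.6], "delta_rot": [0, 0, 0], "jaw": 45},
  {"translation": [0, 0, 0.6], "delta_rot": [0, 0, 0], "jaw": 45},
  {"translation": [0, 0, 0.3], "delta_rot": [0, 0, 0], "jaw": 45},
  {"translation": [0, 0, 0.1], "delta_rot": [0, 0, 0], "jaw": 45},
  {"translation": [0, 0, 0], "delta_rot": [0, 0, 0], "jaw": 45},
])

```text
time_s: 24.05
tcp_pos: [641.3, -14.9, 65.5]
eef_rot: [3.142, 0.0, -0.0]
force: [0.6, -0.1, -1.8]
gripper_width: 57.2
finger_force: 43.4
```

Run:
```python
from h import *
c=look("side");f=c["frame"];t=look("top")["frame"]
cv2.imwrite("pics/r2.png",cv2.resize(np.hstack([f[140:240,210:310],t[130:230,210:310]]),None,fx=4,fy=4,interpolation=cv2.INTER_NEAREST)[:,:,::-1])
```

```text
(no output)
```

View pics/r2.png

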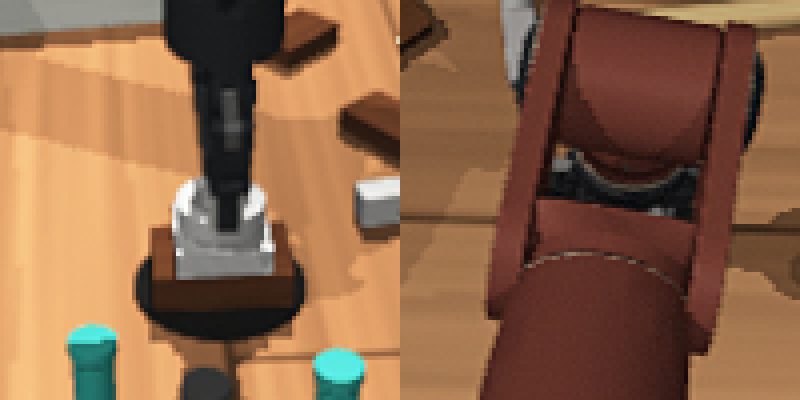

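Run:
```python
from h import *
c=look("side");f=c["frame"].astype(int)
o=[210,140]
P=(proj(c,[[609,-47,54],[673,-47,54],[611,-15,76],[671,-15,76]])-o)*4;print(P)
for v in (182,186,190,194,198,204,206):
    r=f[v,240:290];g=(r.max(1)-r.min(1)<20)&(r.max(1)>110);i=np.nonzero(g)[0]+240;print(v,i.min(),i.max(),(i.min()+i.max()+1)/2)
```

```text
[[172.65737636 252.15472742]
 [269.92199382 248.18477741]
 [172.67877246 196.90974663]
 [262.62311221 193.43688455]]Traceback (most recent call last):
  File "<stdin>", line 6, in <module>
    return umr_minimum(a, axis, None, out, keepdims, initial, where)
ValueError: zero-size array to reduction operation minimum which has no identity
```

Request:
move_arm([
  {"translation": [0.06, 0, 0.08], "delta_rot": [0, 0, 0], "jaw": 45},
  {"translation": [0, 0, 0.04], "delta_rot": [0, 0, 0], "jaw": 45},
  {"translation": [0, 0, 0], "delta_rot": [0, 0, 0], "jaw": 45},
])

```text
time_s: 24.58
tcp_pos: [642.7, -14.6, 62.4]
eef_rot: [3.142, 0.0, 0.0]
force: [-0.3, 0.1, -2.8]
gripper_width: 57.2
finger_force: 43.4
```

Request:
move_arm([
  {"translation": [0, 0, 0.04], "delta_rot": [0, 0, 0], "jaw": 45},
  {"translation": [0, 0, 0], "delta_rot": [0, 0, 0], "jaw": 45},
])

```text
time_s: 24.82
tcp_pos: [642.7, -14.7, 61.4]
eef_rot: [-3.142, 0.0, 0.0]
force: [0.1, -0.5, -2.7]
gripper_width: 57.4
finger_force: 43.4
```

Request:
move_arm([
  {"translation": [0, 0, 0.03], "delta_rot": [0, 0, 0], "jaw": 45},
  {"translation": [0, 0, 0], "delta_rot": [0, 0, 0], "jaw": 45},
])

```text
time_s: 25.08
tcp_pos: [642.9, -14.7, 61.2]
eef_rot: [3.142, -0.0, 0.0]
force: [-1.0, 0.1, 0.4]
gripper_width: 57.5
finger_force: 43.7
```

Request:
move_arm([
  {"translation": [0, 0, 0.02], "delta_rot": [0, 0, 0], "jaw": 45},
  {"translation": [0, 0, 0], "delta_rot": [0, 0, 0], "jaw": 45},
])

```text
time_s: 25.32
tcp_pos: [643.0, -14.7, 61.2]
eef_rot: [3.141, -0.0, 0.0]
force: [-3.6, 0.2, 4.3]
gripper_width: 57.5
finger_force: 44.2
```

Request:
move_arm([
  {"translation": [0, 0, 0], "delta_rot": [0, 0, 0], "jaw": 85},
  {"translation": [0, 0, 0], "delta_rot": [0, 0, 0], "jaw": 85},
  {"translation": [0, 0, 0], "delta_rot": [0, 0, 0], "jaw": 85},
  {"translation": [0, 0, -0.5], "delta_rot": [0, 0, 0], "jaw": 85},
  {"translation": [0, 0, -0.5], "delta_rot": [0, 0, 0], "jaw": 85},
])

```text
time_s: 25.95
tcp_pos: [643.1, -14.7, 86.4]
eef_rot: [3.142, -0.001, 0.0]
force: [0.5, -0.2, -0.3]
gripper_width: 85.2
finger_force: 0.0
```

Request:
move_arm([
  {"translation": [0, 0, -1], "delta_rot": [0, 0, 0], "jaw": 85},
  {"translation": [0, 0, -1], "delta_rot": [0, 0, 0], "jaw": 85},
  {"translation": [-0.78, -0.92, 0], "delta_rot": [0, 0, 0], "jaw": 85},
  {"translation": [-0.78, -0.92, 0], "delta_rot": [0, 0, 0], "jaw": 85},
  {"translation": [-0.78, -0.92, 0], "delta_rot": [0, 0, 0], "jaw": 85},
])

```text
time_s: 26.58
tcp_pos: [584.3, 54.9, 136.9]
eef_rot: [-3.142, -0.002, -0.0]
force: [0.3, 0.5, -0.1]
gripper_width: 84.8
finger_force: 0.0
```

Request:
move_arm([
  {"translation": [-0.78, -0.92, 0], "delta_rot": [0, 0, 0], "jaw": 85},
  {"translation": [-0.78, -0.92, 0], "delta_rot": [0, 0, 0], "jaw": 85},
  {"translation": [-0.78, -0.92, 0], "delta_rot": [0, 0, 0], "jaw": 85},
  {"translation": [-0.78, -0.92, 0], "delta_rot": [0, 0, 0], "jaw": 85},
  {"translation": [-0.78, -0.92, 0], "delta_rot": [0, 0, 0], "jaw": 85},
])

```text
time_s: 27.2
tcp_pos: [486.7, 170.1, 136.8]
eef_rot: [-3.141, -0.002, 0.0]
force: [-0.4, 1.1, 0.9]
gripper_width: 85.1
finger_force: 0.0
```

Request:
move_arm([
  {"translation": [-0.78, -0.92, 0], "delta_rot": [0, 0, 0], "jaw": 85},
  {"translation": [-0.76, -0.91, 0], "delta_rot": [0, 0, 0], "jaw": 85},
  {"translation": [0, 0, 0.7], "delta_rot": [0, 0, 0], "jaw": 85},
  {"translation": [0, 0, 0.8], "delta_rot": [0, 0, 0], "jaw": 85},
  {"translation": [0, 0, 0.5], "delta_rot": [0, 0, 0], "jaw": 85},
])

```text
time_s: 27.82
tcp_pos: [448.1, 214.4, 84.1]
eef_rot: [3.141, 0.001, -0.0]
force: [-1.1, -0.4, -0.8]
gripper_width: 85.1
finger_force: 0.0
```

Run:
```python
from seg import *
c=look("side");c0=dict(c,frame=np.load("side0.npy"))
def hull(c,uv,z,th,lab):
    f=c["frame"].astype(int);m=(f.max(2)-f.min(2)<20)&(f.max(2)>th)
    r=comp(m,uv);p=cont(r).reshape(-1,2);u0,u1=p[:,0].min(),p[:,0].max();v0,v1=p[:,1].min(),p[:,1].max()
    print(lab,r.sum(),"u",u0,u1,"v",v0,v1,(p.mean(0)),onplane(c,[[(u0+u1)/2,v0+.0]],z).round(1))
hull(c0,proj(c,[[448,210,12]])[0],18,120,"nar")
hull(c0,proj(c,[[460,-223,12]])[0],18,120,"wide0")
f=c["frame"]
cv2.imwrite("pics/n1.png",cv2.resize(np.hstack([f[140:240,210:310],f[120:220,150:250]]),None,fx=4,fy=4,interpolation=cv2.INTER_NEAREST)[:,:,::-1])
print(proj(c,[[448.5+1.8,215-4,18],[642.8+1.8,-18.7,72]]))
```

```text
nar 58 u 193 206 v 164 171 [200.         167.61538462] [[449.6 229.4  18. ]]
wide0 216 u 179 205 v 256 274 [192.84210526 265.15789474] [[ 458.5 -195.9   18. ]]
[[199.37970062 166.88275229]
 [265.88265511 190.76404047]]
```

View pics/n1.png

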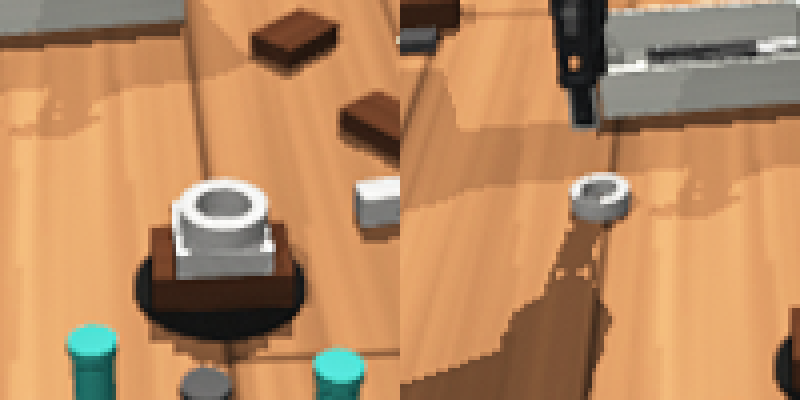

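Request:
move_arm([
  {"translation": [0, 0, 0.8], "delta_rot": [0, 0, 0], "jaw": 85},
  {"translation": [0, 0, 0.9], "delta_rot": [0, 0, 0], "jaw": 85},
  {"translation": [0, 0, 0.8], "delta_rot": [0, 0, 0], "jaw": 85},
  {"translation": [0, 0, 0.5], "delta_rot": [0, 0, 0], "jaw": 85},
  {"translation": [0, 0, 0.19], "delta_rot": [0, 0, 0], "jaw": 85},
])

```text
time_s: 28.5
tcp_pos: [448.2, 214.7, 5.0]
eef_rot: [3.141, 0.001, -0.0]
force: [-0.2, 0.5, -0.3]
gripper_width: 84.6
finger_force: 0.0
```

Request:
move_arm([
  {"translation": [0, 0, 0], "delta_rot": [0, 0, 0], "jaw": 75},
  {"translation": [0, 0, 0], "delta_rot": [0, 0, 0], "jaw": 35},
  {"translation": [0, 0, 0], "delta_rot": [0, 0, 0], "jaw": 35},
  {"translation": [0, 0, 0], "delta_rot": [0, 0, 0], "jaw": 35},
  {"translation": [0, 0, 0], "delta_rot": [0, 0, 0], "jaw": 35},
], force=40)

```text
time_s: 29.12
tcp_pos: [449.1, 215.3, 6.9]
eef_rot: [-3.141, -0.001, 0.0]
force: [-2.5, -0.7, 5.7]
gripper_width: 46.0
finger_force: 40.3
```

Request:
move_arm([
  {"translation": [0, 0, -0.3], "delta_rot": [0, 0, 0], "jaw": 35},
  {"translation": [0, 0, -0.7], "delta_rot": [0, 0, 0], "jaw": 35},
  {"translation": [0, 0, -1], "delta_rot": [0, 0, 0], "jaw": 35},
  {"translation": [0, 0, -1], "delta_rot": [0, 0, 0], "jaw": 35},
  {"translation": [0, 0, -1], "delta_rot": [0, 0, 0], "jaw": 35},
])

```text
time_s: 29.75
tcp_pos: [448.4, 215.1, 107.4]
eef_rot: [-3.141, -0.001, 0.0]
force: [0.0, -0.7, -1.0]
gripper_width: 46.0
finger_force: 41.2
```

Request:
move_arm([
  {"translation": [0, 0, -1], "delta_rot": [0, 0, 0], "jaw": 35},
  {"translation": [0.78, 0.92, 0], "delta_rot": [0, 0, 0], "jaw": 35},
  {"translation": [0.78, 0.92, 0], "delta_rot": [0, 0, 0], "jaw": 35},
  {"translation": [0.78, 0.92, 0], "delta_rot": [0, 0, 0], "jaw": 35},
  {"translation": [0.78, 0.92, 0], "delta_rot": [0, 0, 0], "jaw": 35},
])

```text
time_s: 30.38
tcp_pos: [526.9, 122.3, 131.7]
eef_rot: [-3.141, -0.001, 0.0]
force: [0.5, 0.9, -1.1]
gripper_width: 45.9
finger_force: 41.2
```

Request:
move_arm([
  {"translation": [0.78, 0.92, 0], "delta_rot": [0, 0, 0], "jaw": 35},
  {"translation": [0.78, 0.92, 0], "delta_rot": [0, 0, 0], "jaw": 35},
  {"translation": [0.78, 0.92, 0], "delta_rot": [0, 0, 0], "jaw": 35},
  {"translation": [0.78, 0.92, 0], "delta_rot": [0, 0, 0], "jaw": 35},
  {"translation": [0.78, 0.92, 0], "delta_rot": [0, 0, 0], "jaw": 35},
])

```text
time_s: 31.0
tcp_pos: [624.5, 7.3, 131.7]
eef_rot: [3.142, -0.001, 0.0]
force: [-0.4, -0.4, -1.5]
gripper_width: 46.2
finger_force: 41.2
```

Request:
move_arm([
  {"translation": [0.76, 0.91, 0], "delta_rot": [0, 0, 0], "jaw": 35},
  {"translation": [0, 0, 0], "delta_rot": [0, 0, 0], "jaw": 35},
  {"translation": [0, 0, 0.6], "delta_rot": [0, 0, 0], "jaw": 35},
  {"translation": [0, 0, 0.7], "delta_rot": [0, 0, 0], "jaw": 35},
  {"translation": [0, 0, 0.4], "delta_rot": [0, 0, 0], "jaw": 35},
])

```text
time_s: 31.62
tcp_pos: [641.0, -13.8, 85.3]
eef_rot: [-3.141, 0.004, 0.001]
force: [-1.0, 0.2, -2.1]
gripper_width: 45.9
finger_force: 41.3
```

Request:
move_arm([
  {"translation": [0, 0, 0.1], "delta_rot": [0, 0, 0], "jaw": 35},
  {"translation": [0, 0, 0], "delta_rot": [0, 0, 0], "jaw": 35},
])

```text
time_s: 31.88
tcp_pos: [642.8, -14.5, 85.4]
eef_rot: [-3.142, 0.0, 0.0]
force: [-0.1, 0.3, -0.9]
gripper_width: 45.9
finger_force: 41.3
```

Run:
```python
from h import *
c=look("side");f=c["frame"]
cv2.imwrite("pics/n2.png",cv2.resize(f[140:240,210:310],None,fx=6,fy=6,interpolation=cv2.INTER_NEAREST)[:,:,::-1])
print(((proj(c,[[641,-18,72],[641,-18,82],[641,-18,94]])-[210,140])*6).round(1))
```

```text
[[327.1 304. ]
 [327.2 285.2]
 [327.5 262.4]]
```

View pics/n2.png

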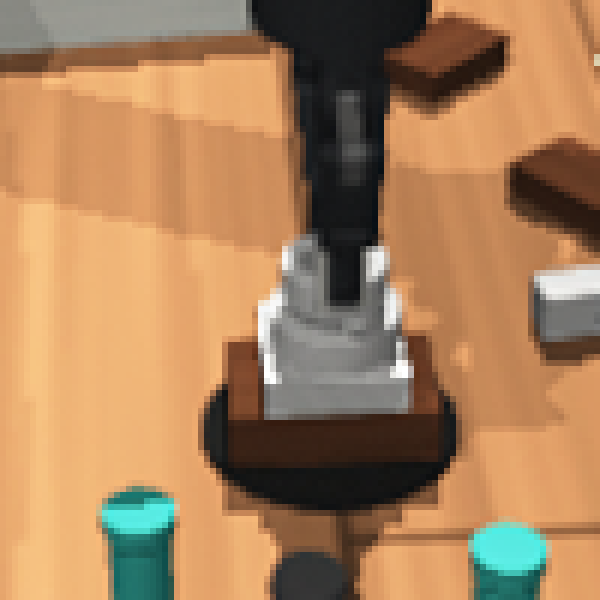

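Request:
move_arm([
  {"translation": [0, 0, 0.15], "delta_rot": [0, 0, 0], "jaw": 35},
  {"translation": [0, 0, 0.05], "delta_rot": [0, 0, 0], "jaw": 35},
  {"translation": [0, 0, 0], "delta_rot": [0, 0, 0], "jaw": 35},
])

```text
time_s: 32.3
tcp_pos: [642.8, -14.7, 80.5]
eef_rot: [3.142, 0.0, 0.0]
force: [0.3, -0.8, -1.4]
gripper_width: 46.1
finger_force: 41.3
```

Request:
move_arm([
  {"translation": [0, 0, 0.04], "delta_rot": [0, 0, 0], "jaw": 35},
  {"translation": [0, 0, 0], "delta_rot": [0, 0, 0], "jaw": 35},
])

```text
time_s: 32.55
tcp_pos: [642.8, -14.7, 79.5]
eef_rot: [-3.142, 0.0, 0.0]
force: [-0.1, 0.7, -1.6]
gripper_width: 45.7
finger_force: 41.3
```

Request:
move_arm([
  {"translation": [0, 0, 0.04], "delta_rot": [0, 0, 0], "jaw": 35},
  {"translation": [0, 0, 0], "delta_rot": [0, 0, 0], "jaw": 35},
])

```text
time_s: 32.8
tcp_pos: [643.0, -14.7, 79.0]
eef_rot: [3.142, -0.0, 0.0]
force: [-0.9, -0.2, 1.5]
gripper_width: 46.1
finger_force: 41.5
```

Request:
move_arm([
  {"translation": [0, 0, 0.02], "delta_rot": [0, 0, 0], "jaw": 35},
  {"translation": [0, 0, 0], "delta_rot": [0, 0, 0], "jaw": 35},
])

```text
time_s: 33.05
tcp_pos: [643.0, -14.7, 79.0]
eef_rot: [3.141, -0.0, 0.0]
force: [-3.5, 0.1, 5.4]
gripper_width: 46.1
finger_force: 41.9
```

Request:
move_arm([
  {"translation": [0, 0, 0], "delta_rot": [0, 0, 0], "jaw": 80},
  {"translation": [0, 0, 0], "delta_rot": [0, 0, 0], "jaw": 80},
  {"translation": [0, 0, 0], "delta_rot": [0, 0, 0], "jaw": 80},
  {"translation": [0, 0, -0.5], "delta_rot": [0, 0, 0], "jaw": 80},
  {"translation": [0, 0, -0.5], "delta_rot": [0, 0, 0], "jaw": 80},
])

```text
time_s: 33.67
tcp_pos: [643.1, -14.7, 104.2]
eef_rot: [3.142, -0.001, 0.0]
force: [0.6, 0.1, 0.5]
gripper_width: 80.1
finger_force: 0.0
```

Request:
move_arm([
  {"translation": [0, 0, -1], "delta_rot": [0, 0, 0], "jaw": 80},
  {"translation": [0, 0, -1], "delta_rot": [0, 0, 0], "jaw": 80},
  {"translation": [0, 0, -1], "delta_rot": [0, 0, 0], "jaw": 80},
  {"translation": [0, 0, -1], "delta_rot": [0, 0, 0], "jaw": 80},
  {"translation": [0, 0, -1], "delta_rot": [0, 0, 0], "jaw": 80},
])

```text
time_s: 34.3
tcp_pos: [643.1, -14.7, 230.5]
eef_rot: [3.141, -0.002, 0.0]
force: [0.8, -0.3, 0.3]
gripper_width: 79.7
finger_force: 0.0
```

Request:
move_arm([
  {"translation": [-0.11, 0.9, 0], "delta_rot": [0, 0, 0], "jaw": 80},
  {"translation": [-0.11, 0.9, 0], "delta_rot": [0, 0, 0], "jaw": 80},
  {"translation": [-0.11, 0.9, 0], "delta_rot": [0, 0, 0], "jaw": 80},
  {"translation": [-0.11, 0.9, 0], "delta_rot": [0, 0, 0], "jaw": 80},
  {"translation": [-0.11, 0.9, 0], "delta_rot": [0, 0, 0], "jaw": 80},
])

```text
time_s: 34.92
tcp_pos: [628.5, -129.1, 227.3]
eef_rot: [-3.141, 0.001, -0.001]
force: [-0.9, 0.1, 0.0]
gripper_width: 80.1
finger_force: 0.0
```

Request:
move_arm([
  {"translation": [-0.12, 0.91, 0], "delta_rot": [0, 0, 0], "jaw": 80},
  {"translation": [-0.12, 0.91, 0], "delta_rot": [0, 0, 0], "jaw": 80},
  {"translation": [-0.12, 0.91, 0], "delta_rot": [0, 0, 0], "jaw": 80},
  {"translation": [-0.12, 0.91, 0], "delta_rot": [0, 0, 0], "jaw": 80},
  {"translation": [-0.12, 0.91, 0], "delta_rot": [0, 0, 0], "jaw": 80},
])

```text
time_s: 35.55
tcp_pos: [613.9, -242.5, 228.1]
eef_rot: [-3.142, -0.0, 0.0]
force: [-0.1, -0.1, -0.7]
gripper_width: 79.9
finger_force: 0.0
```

Request:
move_arm([
  {"translation": [0, 0, 0.6], "delta_rot": [0, 0, 0], "jaw": 80},
  {"translation": [0, 0, 0.6], "delta_rot": [0, 0, 0], "jaw": 80},
  {"translation": [0, 0, 0.4], "delta_rot": [0, 0, 0], "jaw": 80},
  {"translation": [0, 0, 0.2], "delta_rot": [0, 0, 0], "jaw": 80},
  {"translation": [0, 0, 0], "delta_rot": [0, 0, 0], "jaw": 80},
])

```text
time_s: 36.17
tcp_pos: [614.0, -240.4, 182.5]
eef_rot: [-3.141, 0.001, 0.001]
force: [-0.1, -0.3, 0.3]
gripper_width: 79.8
finger_force: 0.0
```

Run:
```python
from h import *
c=look("side");f=c["frame"]
cv2.imwrite("pics/p1.png",cv2.resize(f[150:290,190:330],None,fx=4.2,fy=4.2,interpolation=cv2.INTER_NEAREST)[:,:,::-1])
s=arm.get_state();print(s["tcp_pos"],s["qpos"].round(2))
```

```text
[ 614.27337182 -240.67644093  183.19600582] [-0.49  0.17  1.57  0.    1.4   1.08]
```

View pics/p1.png

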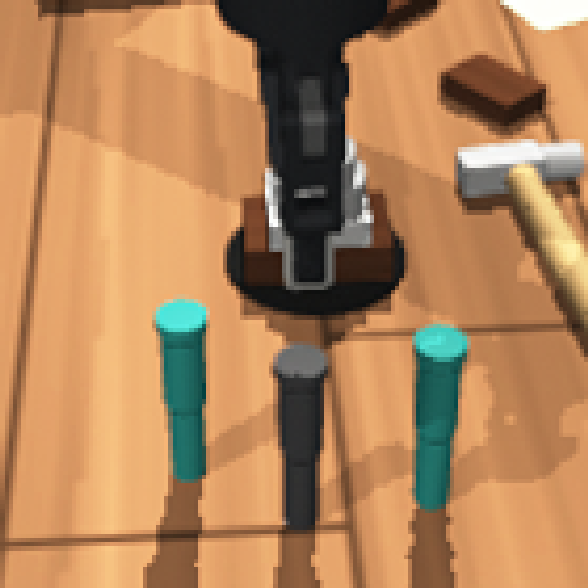

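Run:
```python
from h import *
c=look("side")
print(((proj(c,[[614.2,-281,191],[614.2,-241,112],[616,-244,112],[616,-244,0]])-[190,150])*4.2).round(1))
```

```text
[[302.6 281.3]
 [296.  356.1]
 [300.  359.9]
 [299.4 517.6]]
```

Request:
move_arm([
  {"translation": [0, 0, 0.8], "delta_rot": [0, 0, 0], "jaw": 80},
  {"translation": [0, 0, 0.9], "delta_rot": [0, 0, 0], "jaw": 80},
  {"translation": [0, 0, 0.9], "delta_rot": [0, 0, 0], "jaw": 80},
  {"translation": [0, 0, 0.9], "delta_rot": [0, 0, 0], "jaw": 80},
  {"translation": [0, 0, 0.6], "delta_rot": [0, 0, 0], "jaw": 80},
])

```text
time_s: 36.9
tcp_pos: [613.2, -240.5, 77.8]
eef_rot: [-3.14, 0.002, 0.0]
force: [0.2, -0.4, -0.2]
gripper_width: 80.1
finger_force: 0.0
```

Request:
move_arm([
  {"translation": [0, 0, 0.5], "delta_rot": [0, 0, 0], "jaw": 80},
  {"translation": [0, 0, 0.2], "delta_rot": [0, 0, 0], "jaw": 80},
  {"translation": [0, 0, 0], "delta_rot": [0, 0, 0], "jaw": 60},
  {"translation": [0, 0, 0], "delta_rot": [0, 0, 0], "jaw": 45},
  {"translation": [0, 0, 0], "delta_rot": [0, 0, 0], "jaw": 36},
], force=40)

```text
time_s: 37.52
tcp_pos: [614.6, -241.2, 64.0]
eef_rot: [3.141, -0.001, 0.0]
force: [-0.1, 0.5, -0.1]
gripper_width: 35.8
finger_force: 0.0
```

Run:
```python
from h import *
c=look("side");f=c["frame"]
cv2.imwrite("pics/p2.png",cv2.resize(f[170:290,190:330],None,fx=4.2,fy=4.2,interpolation=cv2.INTER_NEAREST)[:,:,::-1])
```

```text
(no output)
```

View pics/p2.png

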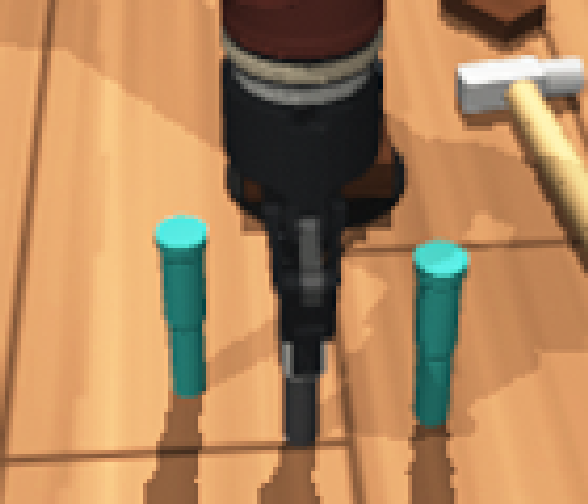

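Request:
move_arm([
  {"translation": [0, 0, 0], "delta_rot": [0, 0, 0], "jaw": 30},
  {"translation": [0, 0, 0], "delta_rot": [0, 0, 0], "jaw": 27},
  {"translation": [0, 0, 0], "delta_rot": [0, 0, 0], "jaw": 24},
  {"translation": [0, 0, 0], "delta_rot": [0, 0, 0], "jaw": 18},
  {"translation": [0, 0, 0], "delta_rot": [0, 0, 0], "jaw": 18},
], force=40)

```text
time_s: 38.2
tcp_pos: [614.1, -241.2, 63.2]
eef_rot: [3.141, -0.0, 0.0]
force: [0.0, -1.0, -0.0]
gripper_width: 23.8
finger_force: 38.6
```

Request:
move_arm([
  {"translation": [0, 0, -0.1], "delta_rot": [0, 0, 0], "jaw": 15},
  {"translation": [0, 0, -0.3], "delta_rot": [0, 0, 0], "jaw": 15},
  {"translation": [0, 0, 0], "delta_rot": [0, 0, 0], "jaw": 15},
])

```text
time_s: 38.58
tcp_pos: [614.4, -241.0, 73.7]
eef_rot: [3.141, -0.001, 0.0]
force: [0.7, 0.1, -3.7]
gripper_width: 23.6
finger_force: 38.6
```

Run:
```python
from h import *
c=look("side");f=c["frame"]
cv2.imwrite("pics/p3.png",cv2.resize(f[230:290,230:290],None,fx=6,fy=6,interpolation=cv2.INTER_NEAREST)[:,:,::-1])
print(arm.get_state()["tcp_pos"])
```

```text
[ 614.24340978 -240.931669     73.38479267]
```

View pics/p3.png

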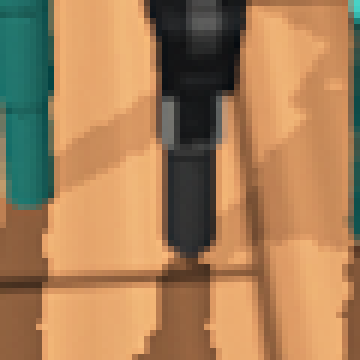

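Request:
move_arm([
  {"translation": [0, 0, -0.5], "delta_rot": [0, 0, 0], "jaw": 15},
  {"translation": [0, 0, -0.9], "delta_rot": [0, 0, 0], "jaw": 15},
  {"translation": [0, 0, -1], "delta_rot": [0, 0, 0], "jaw": 15},
  {"translation": [0, 0, -1], "delta_rot": [0, 0, 0], "jaw": 15},
  {"translation": [0, 0, -0.6], "delta_rot": [0, 0, 0], "jaw": 15},
])

```text
time_s: 39.25
tcp_pos: [615.2, -241.5, 176.9]
eef_rot: [3.139, -0.004, 0.0]
force: [0.7, 0.0, -4.2]
gripper_width: 23.2
finger_force: 38.7
```

Request:
move_arm([
  {"translation": [0.12, -0.6, 0], "delta_rot": [0, 0, 0], "jaw": 15},
  {"translation": [0.12, -0.9, 0], "delta_rot": [0, 0, 0], "jaw": 15},
  {"translation": [0.12, -0.9, 0], "delta_rot": [0, 0, 0], "jaw": 15},
  {"translation": [0.12, -0.9, 0], "delta_rot": [0, 0, 0], "jaw": 15},
  {"translation": [0.12, -0.9, 0], "delta_rot": [0, 0, 0], "jaw": 15},
])

```text
time_s: 39.88
tcp_pos: [629.1, -133.8, 172.5]
eef_rot: [-3.141, 0.001, 0.001]
force: [0.3, -0.1, -3.4]
gripper_width: 23.6
finger_force: 38.7
```

Request:
move_arm([
  {"translation": [0.12, -0.9, 0], "delta_rot": [0, 0, 0], "jaw": 15},
  {"translation": [0.12, -0.9, 0], "delta_rot": [0, 0, 0], "jaw": 15},
  {"translation": [0.12, -0.9, 0], "delta_rot": [0, 0, 0], "jaw": 15},
  {"translation": [0.12, -0.9, 0], "delta_rot": [0, 0, 0], "jaw": 15},
  {"translation": [0.1, -0.9, 0], "delta_rot": [0, 0, 0], "jaw": 15},
])

```text
time_s: 40.5
tcp_pos: [643.7, -22.0, 173.1]
eef_rot: [3.142, -0.0, 0.0]
force: [-0.1, -0.8, -3.6]
gripper_width: 23.3
finger_force: 38.7
```

Request:
move_arm([
  {"translation": [0, -0.35, 0], "delta_rot": [0, 0, 0], "jaw": 15},
  {"translation": [0, 0, 0], "delta_rot": [0, 0, 0], "jaw": 15},
  {"translation": [0, 0, 0], "delta_rot": [0, 0, 0], "jaw": 15},
])

```text
time_s: 40.88
tcp_pos: [643.5, -15.3, 173.0]
eef_rot: [3.141, 0.0, -0.001]
force: [-0.3, -0.7, -3.8]
gripper_width: 23.6
finger_force: 38.8
```

Run:
```python
from h import *
c=look("side");f=c["frame"].astype(int);print(arm.get_state()["tcp_pos"])
print("pred foot,ring top, ring base",proj(c,[[642.8,-14.7,110],[642.8,-14.7,90],[642.8,-14.7,72],[642.8,-14.7,54]]).round(1))
np.set_printoptions(linewidth=200)
print(f[162:208,246:290].mean(2).astype(int).__str__() if 0 else "\n".join(f"{v} "+" ".join(f"{x:3d}" for x in f[v,248:288].mean(1).astype(int)) for v in range(156,210,2)))
```

```text
[643.54782596 -15.43524285 173.05481136]
pred foot,ring top, ring base [[265.2 177.9]
 [265.1 184.3]
 [265.1 189.9]
 [265.  195.5]]
156 168 168 169 169 167 168 168 168 151 109 109 142 158 144  92 110  79  29  23  23  23  18  69 112 154 162 134 121  96  81  78  66  52  38  30  48  61  79 121 129
158 158 159 161 160 166 169 169 170 159 122 106 137 156 143  91 110  84  31  19  22  21  14  64 116 153 158 154 155 159 162 135 118  93  82  82 112 123 154 169 165
160 142 142 142 144 142 140 140 141 138 109  84 116 143 132  77  87 102  93  85  83  83  80  86 144 162 159 154 153 155 157 155 156 161 165 165 161 159 159 162 166
162 141 143 143 145 144 141 141 142 143 119  85  96 122 138 109  57  34  34  37  37  35  27  73 141 155 150 145 143 144 156 158 158 163 165 164 161 158 159 161 165
164 141 142 142 144 143 141 141 141 144 126  89  88 117 134 105  56  41  44  40  39  39  31  91 130 137 133 129 127 127 129 130 128 132 136 135 146 150 148 148 152
166 141 141 142 144 144 141 141 142 142 132  99  85 110 131 104  55  42  47  47  44  40  30  89 130 137 135 131 129 127 129 131 130 130 135 137 137 
[... 2759 characters left out ...]
 225 110  57  61  66 124 141 128 120 125 135
202  74  81  80  80  78  63 251 246 167 129 135 138 131 133 134 137 139 141 140 138 138 135 138 150 149 146 144 222 241 252 172  53  63  74  78 113 124 122 123 129
204  66  79  76  76  75  47 115 138 127 124 123 124 123 124 123 120 119 120 122 124 124 122 123 123 124 125 123 123 125 128  88  60  69  76  68  89 118 124 122 125
206  66  81  78  79  80  48 106 128 127 125 125 124 124 125 126 125 124 122 123 124 126 125 124 123 122 124 126 125 124 143 100  60  63  73  78  45  44  92 116 130
208  66  80  78  77  78  51 116 138 133 132 124 120 118 116 116 118 114 110 106 106 106 106 104 102  99 100  99 101 114 109  74  62  65  66  68  43  22  48 106 140
```

Request:
move_arm([
  {"translation": [-0.06, 0, 0.3], "delta_rot": [0, 0, 0], "jaw": 15},
  {"translation": [0, 0, 0.3], "delta_rot": [0, 0, 0], "jaw": 15},
  {"translation": [0, 0, 0], "delta_rot": [0, 0, 0], "jaw": 15},
  {"translation": [0, 0, 0], "delta_rot": [0, 0, 0], "jaw": 15},
])

```text
time_s: 41.42
tcp_pos: [642.0, -14.8, 157.9]
eef_rot: [3.142, 0.0, -0.0]
force: [0.5, -0.2, -3.7]
gripper_width: 23.8
finger_force: 38.9
```

Run:
```python
from h import *
c=look("side");f=c["frame"].astype(int);print(arm.get_state()["tcp_pos"])
print("\n".join(f"{v} "+" ".join(f"{x:3d}" for x in f[v,255:278].mean(1).astype(int)) for v in range(174,192)))
```

```text
[642.17503875 -14.72607248 158.18145   ]
174 142 142 142 133  99  85  94  62  42  46  48  47  43  34  67 128 141 135 134 134 132 128 127
175 141 143 143 136 105  84  90  61  43  46  48  47  42  34  66 128 142 137 134 133 132 129 126
176 141 142 143 140 111  83  86  60  43  47  48  46  42  34  65 128 142 138 135 133 133 129 127
177 140 141 143 143 117  82  83  59  44  47  48  47  42  32  65 127 143 139 135 134 133 129 126
178 154 154 146 142 120  80  78  58  43  48  48  45  43  33  64 127 143 139 135 134 133 129 126
179 168 170 161 155 134  91  81  58  43  47  48  47  41  33  64 127 142 139 135 133 132 130 126
180 167 168 169 169 149 104  99  67  41  46  48  47  41  31  67 130 141 136 134 131 131 129 126
181 166 167 166 164 168 189 184 102  40  46  48  46  40  29 121 185 182 159 146 144 143 141 138
182 167 165 170 202 225 251 236 121  38  47  47  46  40  27 145 226 230 210 183 162 158 157 154
183 166 164 194 239 248 242 183  83  40  46  47  44  39  27  87 182 227 232 228 186 156 156 154
184 167 169 225 243 245 175  89  72  53  46  45  42  49  42  68  89 180 235 249 210 156 156 153
185 166 159 236 246 241 156  79  90  88  85  87  81  86  81  88  80 154 241 252 213 157 155 154
186 167 133 213 246 248 200 119 102 116 126 130 126 115 102  89 106 212 247 249 196 150 156 154
187 172 158 155 223 247 244 181 112 115 118 118 122 111 101 171 217 249 254 227 152 153 158 155
188 198 194 127 143 220 248 198 128 126 118 120 124 121 119 247 255 252 239 148 129 189 174 154
189 233 211 131 105 129 194 170 141 146 147 148 150 149 143 230 245 194 113  79 132 215 196 157
190 245 228 141 110 117 123 130 137 145 147 147 149 146 140 123 109 101  94  81 149 221 206 165
191 246 226 140 110 121 126 130 132 132 130 128 127 128 125 119 113 105  96  80 189 234 199 160
```

Request:
move_arm([
  {"translation": [0, 0, 0.15], "delta_rot": [0, 0, 0], "jaw": 15},
  {"translation": [0, 0, 0.15], "delta_rot": [0, 0, 0], "jaw": 15},
  {"translation": [0, 0, 0.15], "delta_rot": [0, 0, 0], "jaw": 15},
  {"translation": [0, 0, 0], "delta_rot": [0, 0, 0], "jaw": 15},
])

```text
time_s: 41.98
tcp_pos: [641.7, -14.6, 146.1]
eef_rot: [-3.141, 0.001, 0.0]
force: [-0.7, 0.3, -4.3]
gripper_width: 23.8
finger_force: 38.9
```

Request:
move_arm([
  {"translation": [0, 0, 0.15], "delta_rot": [0, 0, 0], "jaw": 15},
  {"translation": [0, 0, 0.15], "delta_rot": [0, 0, 0], "jaw": 15},
  {"translation": [0, 0, 0.15], "delta_rot": [0, 0, 0], "jaw": 15},
  {"translation": [0, 0, 0], "delta_rot": [0, 0, 0], "jaw": 15},
])

```text
time_s: 42.48
tcp_pos: [641.6, -14.6, 134.9]
eef_rot: [-3.141, 0.001, 0.0]
force: [-1.1, -0.0, -3.3]
gripper_width: 23.7
finger_force: 38.9
```

Request:
move_arm([
  {"translation": [0, 0, 0.15], "delta_rot": [0, 0, 0], "jaw": 15},
  {"translation": [0, 0, 0.15], "delta_rot": [0, 0, 0], "jaw": 15},
  {"translation": [0, 0, 0.15], "delta_rot": [0, 0, 0], "jaw": 15},
  {"translation": [0, 0, 0], "delta_rot": [0, 0, 0], "jaw": 15},
])

```text
time_s: 42.98
tcp_pos: [641.6, -14.6, 123.6]
eef_rot: [-3.141, 0.001, 0.0]
force: [-0.1, -0.2, -4.1]
gripper_width: 23.3
finger_force: 38.9
```

Cmd z ≈ 124.35; expect contact about 117.5.

Request:
move_arm([
  {"translation": [0, 0, 0.1], "delta_rot": [0, 0, 0], "jaw": 15},
  {"translation": [0, 0, 0.08], "delta_rot": [0, 0, 0], "jaw": 15},
  {"translation": [0, 0, 0], "delta_rot": [0, 0, 0], "jaw": 15},
])

```text
time_s: 43.35
tcp_pos: [641.9, -14.7, 119.6]
eef_rot: [-3.142, 0.0, 0.0]
force: [0.0, 0.2, -3.6]
gripper_width: 23.7
finger_force: 38.9
```

Request:
move_arm([
  {"translation": [0, 0, 0.04], "delta_rot": [0, 0, 0], "jaw": 15},
  {"translation": [0, 0, 0], "delta_rot": [0, 0, 0], "jaw": 15},
])

```text
time_s: 43.6
tcp_pos: [642.0, -14.7, 118.8]
eef_rot: [3.142, 0.0, 0.0]
force: [1.1, 0.5, -4.0]
gripper_width: 23.5
finger_force: 38.9
```

Request:
move_arm([
  {"translation": [0, 0, 0.04], "delta_rot": [0, 0, 0], "jaw": 15},
  {"translation": [0, 0, 0], "delta_rot": [0, 0, 0], "jaw": 15},
])

```text
time_s: 43.85
tcp_pos: [642.0, -14.7, 117.7]
eef_rot: [-3.142, 0.0, 0.0]
force: [0.9, -0.4, -3.3]
gripper_width: 23.3
finger_force: 38.9
```

Request:
move_arm([
  {"translation": [0, 0, 0.03], "delta_rot": [0, 0, 0], "jaw": 15},
  {"translation": [0, 0, 0], "delta_rot": [0, 0, 0], "jaw": 15},
])

```text
time_s: 44.1
tcp_pos: [642.1, -14.7, 117.1]
eef_rot: [-3.142, -0.0, 0.0]
force: [0.4, 0.6, -3.1]
gripper_width: 23.8
finger_force: 42.5
```

Request:
move_arm([
  {"translation": [0, 0, 0.02], "delta_rot": [0, 0, 0], "jaw": 15},
  {"translation": [0, 0, 0], "delta_rot": [0, 0, 0], "jaw": 15},
])

```text
time_s: 44.35
tcp_pos: [642.2, -14.7, 116.7]
eef_rot: [3.142, -0.0, 0.0]
force: [-0.7, -0.1, -1.6]
gripper_width: 23.7
finger_force: 41.4
```

Request:
move_arm([
  {"translation": [0, 0, 0.02], "delta_rot": [0, 0, 0], "jaw": 15},
  {"translation": [0, 0, 0], "delta_rot": [0, 0, 0], "jaw": 15},
])

```text
time_s: 44.6
tcp_pos: [642.3, -14.7, 116.4]
eef_rot: [3.142, -0.001, 0.0]
force: [-0.3, -0.9, -1.8]
gripper_width: 23.4
finger_force: 40.3
```

Request:
move_arm([
  {"translation": [0, 0, 0], "delta_rot": [0, 0, 0], "jaw": 23},
  {"translation": [0, 0, 0], "delta_rot": [0, 0, 0], "jaw": 24},
  {"translation": [0, 0, 0], "delta_rot": [0, 0, 0], "jaw": 26},
  {"translation": [0, 0, 0], "delta_rot": [0, 0, 0], "jaw": 28},
  {"translation": [0, 0, 0], "delta_rot": [0, 0, 0], "jaw": 32},
])

```text
time_s: 45.22
tcp_pos: [642.2, -14.7, 116.3]
eef_rot: [3.141, -0.0, 0.0]
force: [0.3, 0.1, 0.3]
gripper_width: 32.1
finger_force: 0.0
```

Run:
```python
from h import *
c=look("side");f=c["frame"].astype(int);print(arm.get_state()["gripper_width"])
print("pred z166,150,110,92",proj(c,[[642,-14.7,z] for z in(166,150,110,92)]).round(1))
print("\n".join(f"{v} "+" ".join(f"{x:3d}" for x in f[v,250:282].mean(1).astype(int)) for v in range(148,206,2)))
```

```text
31.941697275522504
pred z166,150,110,92 [[265.1 159.1]
 [265.  164.6]
 [264.9 177.9]
 [264.8 183.7]]
148  90  88  88  89  85 132 119 121 102  49  26  29  23  19  20  25  62  73  74  64  36  17  23  23  49  72  75  75  77  79  81  82
150 177 174 175 176 176 163 127 115 120  66  23  30  23  17  18  19  61  73  72  75  43  14  23  26  32  35  45  63  72  78  78  76
152 173 171 170 171 171 169 137 111 139  96  35  28  23  21  21  22  49  65  67  70  45  23  24  27  33  34  34  36  37  33  34  52
154 172 171 171 171 171 171 146 110 127 106  50  27  24  30  36  34  62  85  87  88  71  45  36  30  47  61  50  36  35  36  36  33
156 172 172 170 171 171 171 154 112 117 100  48  26  25  25  27  24  42  57  59  57  42  27  23  30 106 128 100  84  79  67  53  40
158 172 172 171 170 171 171 162 124 111 130  76  25  26  22  19  20  32  42  45  45  33  20  16  36 138 161 163 165 138 120  94  84
160 163 164 162 169 171 172 169 137 107 134 118  61  26  21  20  19  29  36  36  36  27  19  13 104 151 158 159 161 159 160 164 167
162 146 147 145 143 143 144 145 121  86  99  95  55  24  21  21  20  22  21
[... 2128 characters left out ...]
 117 131 223 173  94 136 151 148 144 149
196 132 121 102 235 217 132 113 121 135 147 147 147 150 151 151 149 150 149 150 146 141 138 131 109  95  87 128  95  58  60  57 118
198  76  74  59 150 207 164 121 122 128 132 132 136 136 133 132 131 129 128 128 125 120 114 106 102  97  83 188 132  53  62  63  76
200  80  80  75 102 249 207 124 129 133 129 132 132 133 134 133 132 132 128 126 119 114 108 107 113 112 125 248 229 113  59  64  68
202  83  82  81  65 253 247 170 132 139 141 134 136 137 140 143 144 143 142 141 138 141 153 153 150 146 226 243 254 175  54  63  75
204  77  79  78  49 118 141 130 126 127 128 127 127 125 123 122 123 126 126 126 125 125 126 127 127 126 126 128 131  89  62  70  78
```

Request:
move_arm([
  {"translation": [0, 0, 0], "delta_rot": [0, 0, 0], "jaw": 45},
  {"translation": [0, 0, 0], "delta_rot": [0, 0, 0], "jaw": 60},
  {"translation": [0, 0, 0], "delta_rot": [0, 0, 0], "jaw": 75},
  {"translation": [0, 0, 0], "delta_rot": [0, 0, 0], "jaw": 75},
  {"translation": [0, 0, -0.3], "delta_rot": [0, 0, 0], "jaw": 75},
])

```text
time_s: 45.9
tcp_pos: [641.5, -14.6, 123.0]
eef_rot: [-3.141, 0.002, 0.0]
force: [0.7, 1.1, -0.8]
gripper_width: 75.2
finger_force: 0.0
```

Request:
move_arm([
  {"translation": [0, 0, -0.6], "delta_rot": [0, 0, 0], "jaw": 75},
  {"translation": [0, 0, -0.9], "delta_rot": [0, 0, 0], "jaw": 75},
  {"translation": [0, 0, -1], "delta_rot": [0, 0, 0], "jaw": 75},
  {"translation": [0, 0, -1], "delta_rot": [0, 0, 0], "jaw": 75},
  {"translation": [0, 0, -1], "delta_rot": [0, 0, 0], "jaw": 75},
])

```text
time_s: 46.52
tcp_pos: [642.5, -14.7, 239.3]
eef_rot: [3.141, -0.003, 0.0]
force: [0.6, -0.3, 0.2]
gripper_width: 75.0
finger_force: 0.0
```

Request:
move_arm([
  {"translation": [-0.8, -0.8, 0], "delta_rot": [0, 0, 0], "jaw": 75},
  {"translation": [-1, -1, 0], "delta_rot": [0, 0, 0], "jaw": 75},
  {"translation": [-1, -1, 0], "delta_rot": [0, 0, 0], "jaw": 75},
  {"translation": [-1, -1, 0], "delta_rot": [0, 0, 0], "jaw": 75},
  {"translation": [-1, -1, 0], "delta_rot": [0, 0, 0], "jaw": 75},
])

```text
time_s: 47.15
tcp_pos: [521.7, 106.1, 238.4]
eef_rot: [-3.141, -0.003, 0.0]
force: [-1.1, -0.0, -0.7]
gripper_width: 75.2
finger_force: 0.0
```

Run:
```python
from h import *
c=look("side");f=c["frame"].astype(int);print(arm.get_state()["tcp_pos"])
print("pred z166,150,110,92",proj(c,[[642,-14.7,z] for z in(166,150,110,92)]).round(1))
print("\n".join(f"{v} "+" ".join(f"{x:3d}" for x in f[v,250:282].mean(1).astype(int)) for v in range(152,192,2)))
```

```text
[519.34678162 108.59995393 238.26309832]
pred z166,150,110,92 [[265.1 159.1]
 [265.  164.6]
 [264.9 177.9]
 [264.8 183.7]]
152 142 141 139 141 141 137 111  89 107 125 134 139 141 143 143 142 142 142 138 137 139 140  94  38  29  33  33  35  35  32  34  40
154 144 142 141 142 143 141 118  87  99 121 132 138 141 142 142 142 141 142 139 136 138 138  89  46  44  58  49  35  34  35  33  30
156 143 143 141 141 141 143 126  90  90 118 130 136 141 144 145 140 135 141 141 138 138 138 136 135 108 103  85  71  74  66  52  34
158 143 143 142 141 141 142 132 100  87 112 129 130 118 101  96  96  96  96 100 112 124 135 135 131 129 129 133 135 109  92  67  54
160 143 143 142 141 141 141 138 109  86 105 107  98  98 102 101 101 100 100 100 100  96  87 122 133 129 127 130 132 130 131 135 138
162 141 143 142 139 141 142 142 118  83  97  87  48  44  67  79  82  83  83  77  65  36  76 125 133 130 127 129 131 131 130 135 137
164 140 142 141 139 139 141 141 125  88  88 121  83  40  45  47  47  47  45  40  32  45 102 133 133 129 126 127 129 130 128 131 137
166 164 170 169 167 167 168 159 134  98  85 115  85  
[... 962 characters left out ...]
 148 145 142 140 149 151 149 148 149 151
182 164 166 167 169 167 165 164 168 200 222 248 252 152  30  37  39  40  35  28 100 216 228 207 180 160 156 154 151 149 148 149 151
184 164 166 166 169 167 165 166 223 241 244 173  88  55  39  46  49  48  43  33  48  82 178 224 238 198 155 154 153 148 149 148 149
186 165 165 167 168 167 165 130 211 245 247 199 120  63  38  45  47  46  41  32  42 100 212 247 248 193 149 154 153 148 146 148 148
188 165 166 166 166 165 197 192 126 142 217 248 197 124 105  95  92  93  95 104 129 249 253 238 146 128 187 172 151 149 147 147 147
190 165 165 164 215 228 244 225 140 109 115 121 128 136 143 145 146 147 146 140 125 110 101  93  80 147 219 204 163 149 147 146 146
```

Run:
```python
from workcell import arm
print(arm.job_done())
```

```text
the job is handed in; nothing more can be done
None
```

The stack is built in the order asked on the pad: wooden block, steel block, wide ring, narrow ring, then the punch upright through both rings. Everything is let go, and the job was handed in at about 47 s with no verdict shown; the last look was pixel readings from the side camera only, as all 14 picture views were used.

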